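# Weigh out a portion of baby potatoes on the baker's scale

## Robot

A 6-joint arm with a two-finger parallel gripper is mounted at the origin on the work surface. World frame = base frame: x ahead of the robot, y to its left, z up, the work surface at z = 0. Lengths are in m, angles in degrees, forces in N, time in s.
With the tool pointing down it reaches from about 0.35 to 0.875 m from the base axis. Payload 4.2 kg.
Tool frame: the origin (TCP) lies at the very end of the fingers, on their centre line; the grasp point (between the pads) lies 19 mm behind it; z points along the fingers, y is the line along which they close (so a half turn about z gives the same grasp; the last joint's range is limited). The gripper opens to 87 mm and grips with 3 to 60 N. Pads are 19 mm wide; open, the fingers measure 117 mm over their backs; the gripper's body (75 mm by 190 mm) begins 51 mm behind the grasp point.
Start: joints at [78.071, 22.042, 0.453, 0, -68.411, -14.817], TCP at [0.281, 0.558, 0.223] pointing down, gripper open.
Joint ranges: [-179.83, 179.83], [-69.29, 118.12], [-61.27, 80.66], [-181.25, 117.63], [-171.15, -9.14], [-177.46, 177.46]. Speed limits (degrees/s): [159.86, 159.86, 180, 180, 180, 180].

## Interface

Orientations are given as a 3x3 rotation matrix whose columns are the frame's x, y, z axes.
In Python, from station import monitor, cams, ticket gives the robot as it stands.
- The arm moves only by the tool drive_tool, never from a script. Its argument "moves" is a list of rows, each an object with "delta_pos": the shift along the tool's x, y, z in mm, a list of three; "turn": the turn about the tool's z in rad; "claw": the opening, from 0 (shut) to 1 (fully open). A call has 1 to 12 rows; each row shifts and turns the commanded pose from where the row before left it, along the tool's axes as they then stand; what a row does not reach is not made up. A row lasts 1/8 s, in which the tool goes at most 62.5 mm and 10.7 degrees, less where a joint would pass 70% of its speed; a pose out of reach is approached as far as the arm can. A call is refused whole if a number of a shift passes 62.5 or a number of a turn 0.188, either way. A call with a gripper value outside its range is refused whole. The fingers move at their own pace and stop on an object; the grip force is fixed at half the most. Time passes only in rows, so rows that do not move let the fingers close. It gives the time, the measured TCP pose, the force, the opening and the grip force at its end, in the units of the state.
- monitor.sense(): the state, without advancing time (a new reading comes with each control period).
- cams.capture(name): name is "scene" or "top" or "wrist"; returns a dict with "color" (384x512x3 uint8, red, green, blue), "range_z" (384x512 float32, m along the optical axis (not along the pixel's ray), 0 where there is no reading), "vertical_fov" (degrees; the focal length in pixels is half the picture's height over the tangent of half this angle, whatever the lens; pixels are square), "cx", "cy" (the principal point, pixels), "extrinsics" (4x4, takes a point from camera to world coordinates). Camera axes: x right, y down, z forward; pixel columns grow to the right and rows downward; lengths in m; the calibration is good to about 2 mm. A picture is of the moment at which its call begins.
- ticket.finish_job(): hands the job in; it is judged then, once.
The state is a dict: "time_s": time; "joints": joint angles; "joint_velocities": joint speeds; "effort": joint torques, N m; "tcp_pos": TCP position; "ee_rot": TCP orientation; "wrist_force": force on the tool from outside, world axes, zero at the start; "moment": the same for the moment, N m; "gripper_width": opening from 0.0 (shut) to 1.0 (fully open); "gripper_force": force on a finger pad.
Only numpy, scipy, OpenCV 4.12 (cv2) and the standard library are available. Lean on these libraries where they do the work, as an engineer would, in place of code of your own. Each camera call takes 0.05 s, during which the arm holds its last target. There are 200 camera calls.

## Task

Stand the 100 g weight (the middle one in size of the three brass weights) on the flat plate of the baker's scale and let go, then tip all six baby potatoes from the scoop into the scale's dish so that the dish goes down onto its stop. Stand the empty scoop upright back on the counter; set the weight and the scoop down rather than dropping them, and leave the other weights, the shaker and the ramekin where they are.

Things in the scene. Friction and masses are not known exactly. Their poses are not given: they have to be found in the camera images.
- scale: Baker's even-arm balance standing fixed on the counter: grey cast base 120 x 400 mm, steel beam pivoted at its middle. Origin on the counter under the middle of the base; its y axis runs along the beam from the weight plate (y = -135 mm) to the dish (y = +135 mm); z is up. Highest part of base and beam: 110 mm.
- scale_pan (a joint): Height of the dish in m, positive DOWN from level: 0 level (empty scale), -0.014 fully up, +0.014 fully down on its rubber-capped stops. Dish and weight plate are coupled, one rises as the other sinks; empty they balance, so the heavier side goes down (about 10 g excess gives the full travel; return spring to level only 6 N/m).
- pan_floor (a point): Centre of the inner floor of the balance's round aluminium dish (the +y end of the scale). The floor is flat out to a radius of about 60 mm; the wall flares to a rim of radius 105 mm, 46 mm above this point. 99 mm above the counter when level. z axis up.
- plate_top (a point): Centre of the top face of the balance's flat round weight plate (the -y end of the scale), radius 62 mm with a 2 mm lip. 99 mm above the counter when level. z axis up.
- weight_mid_center (a point): The 100 g weight, the middle one in size of three brass weights: a cylinder 24 mm across and 26 mm high with a knob 15-17 mm across on top, 40 mm high overall. This point is half-way up (20 mm above its underside), on its axis; z is its axis, up. It stands on the white board.
- weight_small_center (a point): The 50 g brass weight, 19 mm across, 30 mm high overall; this point is half-way up. Not needed, leave it.
- weight_large_center (a point): The 200 g brass weight, 32 mm across, 50 mm high overall; this point is half-way up. Not needed, leave it.
- board: White plastic board 240 x 75 x 10 mm, fixed on the counter; the three weights stand on it in a row along its x axis, 70 mm apart, in any order. Origin under its centre.
- scoop_handle (a point): Middle of the level handle of the aluminium flat-bottomed food scoop (about 0.18 kg): a bar 112 mm long, 20 mm wide, 18 mm tall, 45 mm above the counter as it stands. x axis: from handle to open nose; z up. The rear wall of the bowl (55 mm high, 104 mm wide) is 52 mm ahead of this point. Loaded: about 0.33 kg, balancing about 80 mm ahead of this point.
- scoop_lip (a point): Middle of the scoop's pouring lip (front edge of its floor, 98 mm wide), 203 mm ahead of the handle point, 25 mm lower, 20 mm above the counter when standing. Axes as the handle. The floor is flat but for the last 53 mm, which slope up 18 degrees to the lip; the sides are 50-55 mm high, falling to the nose. The potatoes roll out when the nose is tipped 45 to 65 degrees down.
- shaker_base (a point): Glass and steel pepper shaker, 52 mm across, 92 mm high; point at the centre of its underside. Leave it.
- ramekin_base (a point): White ramekin, 80 mm across, 42 mm high; point at the centre of its underside. Leave it.
- potato1_center (a point): Centre of a baby potato, 43 x 30 mm, 20 to 28 g, at first lying in the scoop.
- potato2_center (a point): Centre of a baby potato, 40 x 29 mm, 20 to 28 g, at first lying in the scoop.
- potato3_center (a point): Centre of a baby potato, 42 x 30 mm, 20 to 28 g, at first lying in the scoop.
- potato4_center (a point): Centre of a baby potato, 41 x 28 mm, 20 to 28 g, at first lying in the scoop.
- potato5_center (a point): Centre of a baby potato, 40 x 30 mm, 20 to 28 g, at first lying in the scoop.
- potato6_center (a point): Centre of a baby potato, 43 x 29 mm, 20 to 28 g, at first lying in the scoop.

How it is judged (in metres and radians):
On the way, in this order (a step that is already met when the one before it is completed fails the run):
1. the 100 g weight stands on the scale's flat plate, let go, and has sunk that side so that the dish is up (horizontal distance between weight_mid_center and plate_top below 0.05 m and angle between weight_mid_center's own z axis and vertical below 0.1 rad and z of weight_mid_center in the frame of plate_top between 0.016 and 0.024 m and contact force between the fingers and weight_mid below 0.05 N and value of joint scale_pan below -0.011 m), for 0.2 s.
2. all six potatoes are in the dish and it is down on its stop, with the weight still on the plate (horizontal distance between each of potato1_center, potato2_center, potato3_center, potato4_center, potato5_center, potato6_center and pan_floor below 0.1 m and z of potato1_center in the frame of pan_floor between 0 and 0.055 m and z of potato2_center in the frame of pan_floor between 0 and 0.055 m and z of potato3_center in the frame of pan_floor between 0 and 0.055 m and z of potato4_center in the frame of pan_floor between 0 and 0.055 m and z of potato5_center in the frame of pan_floor between 0 and 0.055 m and z of potato6_center in the frame of pan_floor between 0 and 0.055 m and horizontal distance between weight_mid_center and plate_top below 0.05 m and angle between weight_mid_center's own z axis and vertical below 0.1 rad and z of weight_mid_center in the frame of plate_top between 0.016 and 0.024 m and contact force between the fingers and weight_mid below 0.05 N and value of joint scale_pan above 0.012 m), for 0.2 s.
At the end, for the whole second after the job is handed in: All six potatoes lie in the dish (within 100 mm of its axis), the dish is down on its stop (over 12 mm below level), the 100 g weight stands upright within 50 mm of the plate's centre, and the scoop stands upright (within 0.1 rad) on the counter; all released and at rest (all of step 2 and linear speed of each of scale_pan, scoop below 0.02 m/s and angle between scoop_handle's own z axis and vertical below 0.1 rad and height (world z) of scoop_handle between 0.035 and 0.055 m and contact force between the fingers and scoop below 0.05 N); the robot touches nothing.
It fails at once if another weight, the shaker or the ramekin is moved more than 40 mm (distance of any of weight_small_center, weight_large_center, shaker_base, ramekin_base from where it was at the start of the episode above 0.04 m).
It fails at once if the weight is dropped (falls free faster than 0.7 m/s) (contact force between anything else and weight_mid below 0.02 N and linear speed of weight_mid above 0.7 m/s).
It fails at once if the scoop is dropped (out of the hand and faster than 0.7 m/s) (contact force between the fingers and scoop below 0.02 N and linear speed of scoop above 0.7 m/s).
It also fails if it takes over 72 s, if anything falls off the work surface, if the arm or the gripper's body presses on something with over 40 N, if the wrist force passes 120 N, or if a joint passes its speed limit or range.

## Working session

There is one attempt and no reset: what is moved stays moved. The work goes in short steps, Python scripts to look and compute and a tool call to move; the robot and the scene stay as the last step left them, time stands still between calls to the robot, and variables do not carry over. Pictures are saved under pics/ and viewed, at most 10 in all, crops included, and the job is handed in when it is done.

Besides the shell and the picture viewer there is one more tool, called after "Request:" by a JSON object that holds its "op" and its "data". drive_tool: Moves the arm, as the interface text tells. Its arguments: {"type":"object","properties":{"moves":{"type":"array","items":{"type":"object","properties":{"delta_pos":{"type":"array","items":{"type":"number"}},"turn":{"type":"number"},"claw":{"type":"number"}}}}},"required":["moves"]}

```bash
ls; mkdir -p pics
cat > h.py <<'E'
import numpy as np, cv2
from station import monitor, cams, ticket
def cap(n):
    c=cams.capture(n); np.savez(f'{n}.npz',**c); return c
def world(c,u=None,v=None):
    h=c['color'].shape[0]; f=h/2/np.tan(np.radians(c['vertical_fov'])/2)
    V,U=np.mgrid[:h,:c['color'].shape[1]]; z=c['range_z']
    P=np.stack([(U-c['cx'])*z/f,(V-c['cy'])*z/f,z],-1); E=np.array(c['extrinsics'])
    return P@E[:3,:3].T+E[:3,3]
def save(c,name,box=None,s=1):
    im=c['color'][...,::-1]
    if box: im=im[box[1]:box[3],box[0]:box[2]]
    cv2.imwrite(f'pics/{name}.png',cv2.resize(im,None,fx=s,fy=s,interpolation=cv2.INTER_CUBIC))
E
python3 - <<'E'
from h import *
a=cap('top');b=cap('scene')
im=np.vstack([a['color'],b['color']])[...,::-1]
cv2.imwrite('pics/1.png',cv2.resize(a['color'][...,::-1],(780,585)))
cv2.imwrite('pics/2.png',cv2.resize(b['color'][...,::-1],(780,585)))
s=monitor.sense();print(s)
print(a['extrinsics'],b['extrinsics'],a['vertical_fov'])
E
```

```text
pics
{'time_s': 0.1, 'joints': array([ 7.80717682e+01,  2.20853240e+01,  3.88081316e-01, -2.50263326e-02,
       -6.84098990e+01, -1.48183539e+01]), 'joint_velocities': array([-0.08536488, -0.16950205,  0.14786995,  0.16904651, -0.15981008,
        0.00699131]), 'effort': array([-6.53055085e-04, -3.91690850e+01,  1.87934321e+01,  4.23187271e+00,
        1.34462639e-02, -7.47233571e-05]), 'tcp_pos': array([0.28100664, 0.55767323, 0.22158383]), 'ee_rot': array([[ 8.92933281e-01, -4.50188339e-01, -7.83867957e-04],
       [-4.50189013e-01, -8.92931579e-01, -1.74561876e-03],
       [ 8.59167576e-05,  1.91160983e-03, -9.99998169e-01]]), 'wrist_force': array([ 0.36732158, -0.45073631, -0.73804623]), 'moment': array([0.00427278, 0.00388784, 0.00480689]), 'gripper_force': 0.0, 'gripper_width': 0.9997941431176601}
[[-0.09459298 -0.97384081  0.2066065   0.21461227]
 [-0.9955078   0.09168859 -0.0236099   0.03315765]
 [ 0.00404883 -0.20791171 -0.97813922  1.44542066]
 [ 0.          0.          0.          1.        ]] [[-0.57823415  0.6153088  -0.53576146  1.08450223]
 [ 0.81563961  0.42033199 -0.39755885  0.4572912 ]
 [-0.01942377 -0.66687037 -0.74492055  0.92120502]
 [ 0.          0.          0.          1.        ]] 46.52707548631777
```

View pics/1.png

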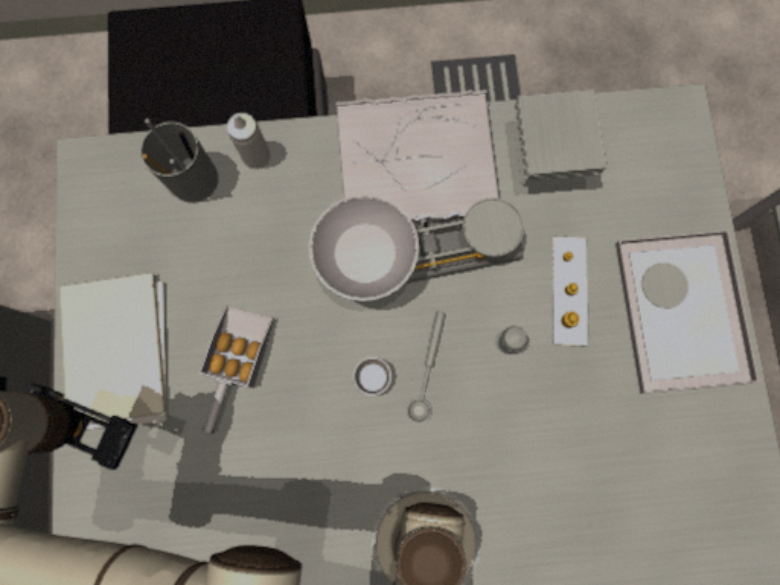

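View pics/2.png

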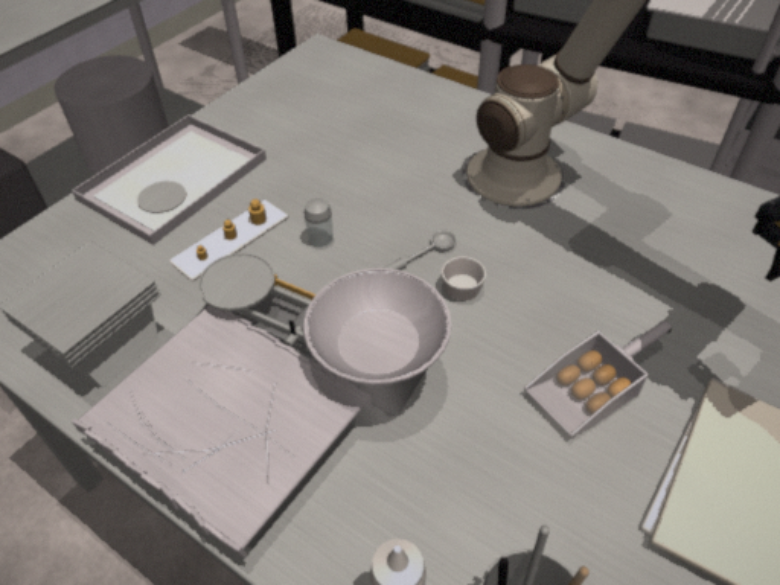

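The top view shows the mid weight at about (572,289), the plate at (493,228), the dish at (364,248) and the scoop at about (232,365). Next I take positions from the depth.

Run:
```python
from h import *
a=dict(np.load('top.npz'));P=world(a);k=780/512
def at(u,v): 
    return P[round(v/k),round(u/k)].round(4)
for n,u,v in [('small',568,256),('mid',572,288),('large',570,320),('plate',493,228),('dish floor',364,250),('shaker',514,338),('ram',374,376),('handle end',210,428),('handle front',226,390),('lip L',231,308),('lip R',272,318),('counter',300,450),('board',560,270),('rightwall',205,375)]: print(n,at(u,v))
x,y,z=P[...,0],P[...,1],P[...,2]
def blob(n,m):
    print(n,m.sum(),P[m].mean(0).round(4),P[m].min(0).round(3),P[m].max(0).round(3))
c=at(493,228);m=(np.hypot(x-c[0],y-c[1])<.075)&(z>.09)&(z<.11);blob('plate',m)
for q in [(568,256),(572,288),(570,320)]:
    c=at(*q);m=(np.hypot(x-c[0],y-c[1])<.025)&(z>.015);blob('w',m)
c=at(364,250);m=(np.hypot(x-c[0],y-c[1])<.12)&(z>.135)&(z<.16);blob('rim',m)
m=(np.hypot(x-c[0],y-c[1])<.08)&(abs(z-.1)<.006);blob('floor',m)
m=(z>.003)&(z<.02)&(np.hypot(x-at(560,270)[0],y-at(560,270)[1])<.2)
cnts,_=cv2.findContours(m.astype(np.uint8),0,2)
c=at(226,390);m=(np.hypot(x-c[0],y-c[1])<.24)&(z>.012)&(z<.08);
n,l,st,ce=cv2.connectedComponentsWithStats(m.astype(np.uint8));i=l[round(390/k),round(226/k)];m=l==i;blob('scoop',m)
q=P[m];h=q[(z[m]>.045)]
h=q
rect=cv2.minAreaRect(h[:,:2].astype(np.float32));print(rect,cv2.boxPoints(rect))
hd=q[(np.hypot(q[:,0]-c[0],q[:,1]-c[1])<.06)&(q[:,2]>.046)];
import pprint
print(len(hd));
```

```text
small [ 0.5552 -0.3651  0.0371]
mid [ 0.4823 -0.3573  0.0518]
large [ 0.4145 -0.3428  0.0569]
plate [ 0.613  -0.2028  0.0978]
dish floor [0.5917 0.0673 0.1007]
shaker [ 0.3829 -0.2147  0.0947]
ram [ 0.3422  0.0738 -0.001 ]
handle end [0.2652 0.4065 0.0527]
handle front [0.3382 0.3732 0.0518]
lip L [0.5133 0.3607 0.0209]
lip R [0.4821 0.2748 0.0214]
counter [0.2063 0.2372 0.0008]
board [ 0.5316 -0.3504  0.0153]
rightwall [0.372  0.4101 0.0592]
plate 1212 [ 0.6158 -0.2018  0.0994] [ 0.553 -0.264  0.09 ] [ 0.679 -0.139  0.109]
w 37 [ 0.5561 -0.3653  0.0284] [ 0.547 -0.377  0.015] [ 0.578 -0.349  0.044]
w 60 [ 0.4823 -0.3613  0.0363] [ 0.471 -0.378  0.015] [ 0.496 -0.345  0.055]
w 101 [ 0.4165 -0.3461  0.0431] [ 0.398 -0.366  0.015] [ 0.433 -0.323  0.064]
rim 911 [0.5928 0.0672 0.1435] [ 0.476 -0.041  0.135] [0.695 0.174 0.155]
floor 1540 [0.5874 0.0663 0.1   ] [ 0.514 -0.009  0.094] [0.66  0.14  0.106]
scoop 1448 [0.4048 0.3602 0.0332] [0.254 0.275 0.012] [0.521 0.423 0.063]
((0.3791278302669525, 0.3689897060394287), (0.10696937143802643, 0.2642350494861603), 69.18497467041016) [[0.2366274  0.3659441 ]
 [0.48361647 0.27204758]
 [0.52162826 0.37203532]
 [0.2746392  0.46593183]]
223
```

Request:
{"op": "drive_tool", "data": {"moves": [{"delta_pos":[0,0,0],"turn":-0.165,"claw":1},{"delta_pos":[0,0,0],"turn":-0.165,"claw":1},{"delta_pos":[20,50,0],"turn":0,"claw":1},{"delta_pos":[20,55,0],"turn":0,"claw":1},{"delta_pos":[20,55,0],"turn":0,"claw":1},{"delta_pos":[20,55,0],"turn":0,"claw":1},{"delta_pos":[20,55,0],"turn":0,"claw":1},{"delta_pos":[20,55,0],"turn":0,"claw":1},{"delta_pos":[20,55,0],"turn":0,"claw":1},{"delta_pos":[20,55,0],"turn":0,"claw":1},{"delta_pos":[20,55,0],"turn":0,"claw":1},{"delta_pos":[20,55,0],"turn":0,"claw":1}]}}

```text
time_s: 1.6
tcp_pos: [0.4049, -0.0109, 0.2227]
ee_rot: [[0.991, -0.136, 0.001], [-0.136, -0.991, 0.0], [0.001, -0.0, -1.0]]
wrist_force: [1.4, 0.1, -0.4]
gripper_width: 1.002
gripper_force: 0.0
```

Request:
{"op": "drive_tool", "data": {"moves": [{"delta_pos":[20,55,0],"turn":0,"claw":0.7},{"delta_pos":[20,55,0],"turn":0,"claw":0.7},{"delta_pos":[20,55,0],"turn":0,"claw":0.7},{"delta_pos":[20,55,0],"turn":0,"claw":0.7},{"delta_pos":[20,55,0],"turn":0,"claw":0.7},{"delta_pos":[20,55,0],"turn":0,"claw":0.7},{"delta_pos":[0,0,0],"turn":0,"claw":0.7},{"delta_pos":[0,0,0],"turn":0,"claw":0.7}]}}

```text
time_s: 2.6
tcp_pos: [0.4783, -0.3521, 0.2217]
ee_rot: [[0.991, -0.137, -0.002], [-0.137, -0.991, 0.001], [-0.002, -0.001, -1.0]]
wrist_force: [0.3, 0.4, 0.6]
gripper_width: 0.7
gripper_force: 0.0
```

Run:
```python
from h import *
c=cap('wrist');save(c,'3',s=1.5);s=monitor.sense();print(s['tcp_pos'],s['ee_rot'].round(3),s['time_s'],np.array(c['extrinsics']).round(3))
```

```text
[ 0.47846287 -0.3515467   0.22220141] [[ 0.991 -0.136 -0.001]
 [-0.136 -0.991  0.001]
 [-0.001 -0.001 -1.   ]] 2.65 [[-0.137 -0.956 -0.26   0.548]
 [-0.991  0.132  0.036 -0.362]
 [ 0.     0.263 -0.965  0.383]
 [ 0.     0.     0.     1.   ]]
```

View pics/3.png

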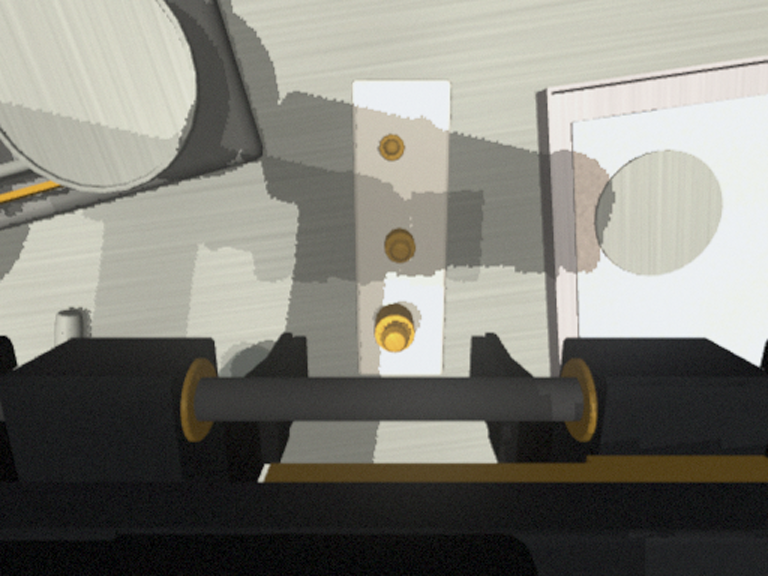

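The mid weight's knob is at (399,244) in this picture, with the small weight at (391,148) and the large one at (394,340). I'll turn that into a position.

Run:
```python
from h import *
a=dict(np.load('wrist.npz'));P=world(a);x,y,z=P[...,0],P[...,1],P[...,2]
for n,u,v in [('mid',399,244),('small',391,147),('large',394,340)]:
    c=P[round(v/1.5),round(u/1.5)]
    m=(np.hypot(x-c[0],y-c[1])<.03)&(z>.018); q=P[m]; zt=np.percentile(q[:,2],97); t=q[q[:,2]>zt-.004]
    print(n,c.round(4),'top',t.mean(0).round(4),len(t),'all',((q.min(0)+q.max(0))/2).round(4))
```

```text
mid [ 0.4908 -0.3623  0.0501] top [ 0.5036 -0.3551  0.3382] 4522 all [ 0.4904 -0.3639  0.18  ]
small [ 0.5584 -0.3662  0.04  ] top [ 0.5484 -0.3623  0.3833] 798 all [ 0.5579 -0.3657  0.2019]
large [ 0.4214 -0.3496  0.0588] top [ 0.4214 -0.3489  0.0585] 194 all [ 0.421  -0.349   0.0396]
```

Request:
{"op": "drive_tool", "data": {"moves": [{"delta_pos":[12.5,7,30],"turn":0,"claw":0.7},{"delta_pos":[0,0,45],"turn":0,"claw":0.7},{"delta_pos":[0,0,45],"turn":0,"claw":0.7},{"delta_pos":[0,0,40],"turn":0,"claw":0.7},{"delta_pos":[0,0,25],"turn":0,"claw":0.7},{"delta_pos":[0,0,15],"turn":0,"claw":0.7},{"delta_pos":[0,0,6],"turn":0,"claw":0.7},{"delta_pos":[0,0,0],"turn":0,"claw":0.7}]}}

```text
time_s: 3.65
tcp_pos: [0.4909, -0.3608, 0.0172]
ee_rot: [[0.991, -0.136, 0.001], [-0.136, -0.991, -0.001], [0.001, 0.0, -1.0]]
wrist_force: [-0.1, 0.6, 0.7]
gripper_width: 0.697
gripper_force: 0.0
```

Request:
{"op": "drive_tool", "data": {"moves": [{"delta_pos":[0,0,0],"turn":0,"claw":0.4},{"delta_pos":[0,0,0],"turn":0,"claw":0.2},{"delta_pos":[0,0,0],"turn":0,"claw":0.2},{"delta_pos":[0,0,0],"turn":0,"claw":0.2},{"delta_pos":[0,0,0],"turn":0,"claw":0.2},{"delta_pos":[0,0,0],"turn":0,"claw":0.2}]}}

```text
time_s: 4.4
tcp_pos: [0.4904, -0.3611, 0.0167]
ee_rot: [[0.991, -0.136, 0.0], [-0.136, -0.991, -0.0], [0.0, 0.0, -1.0]]
wrist_force: [-0.9, -0.2, 0.5]
gripper_width: 0.268
gripper_force: 30.0
```

Request:
{"op": "drive_tool", "data": {"moves": [{"delta_pos":[0,0,-10],"turn":0,"claw":0.2},{"delta_pos":[0,0,-30],"turn":0,"claw":0.2},{"delta_pos":[0,0,-45],"turn":0,"claw":0.2},{"delta_pos":[0,0,-40],"turn":0,"claw":0.2},{"delta_pos":[15,-25,-20],"turn":0,"claw":0.2},{"delta_pos":[23,-40,0],"turn":0,"claw":0.2},{"delta_pos":[23,-40,0],"turn":0,"claw":0.2},{"delta_pos":[23,-40,0],"turn":0,"claw":0.2},{"delta_pos":[19,-30,0],"turn":0,"claw":0.2},{"delta_pos":[0,0,10],"turn":0,"claw":0.2},{"delta_pos":[0,0,15],"turn":0,"claw":0.2},{"delta_pos":[0,0,0],"turn":0,"claw":0.2}]}}

```text
time_s: 5.9
tcp_pos: [0.6141, -0.2022, 0.1344]
ee_rot: [[0.99, -0.138, -0.005], [-0.138, -0.99, 0.001], [-0.005, -0.0, -1.0]]
wrist_force: [-0.9, 0.4, -1.6]
gripper_width: 0.269
gripper_force: 30.0
```

Run:
```python
from h import *
c=cap('scene');save(c,'4',(110,120,380,300),2.9);s=monitor.sense();print(s['tcp_pos'],s['gripper_width'])
```

```text
[ 0.61495686 -0.20250894  0.13552786] 0.26617086909156656
```

View pics/4.png

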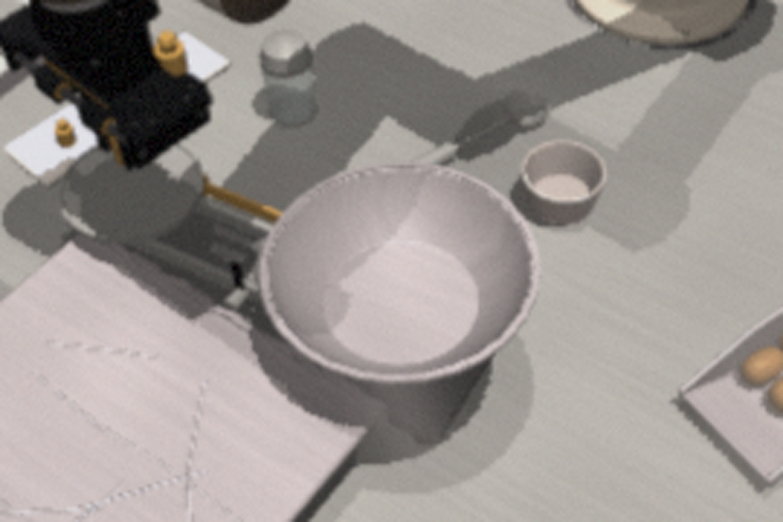

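The gripper and weight are over the plate, with the fingers at about (120,130) in the crop. Lowering.

Request:
{"op": "drive_tool", "data": {"moves": [{"delta_pos":[0,0,15],"turn":0,"claw":0.2},{"delta_pos":[0,0,10],"turn":0,"claw":0.2},{"delta_pos":[0,0,6],"turn":0,"claw":0.2},{"delta_pos":[0,0,5],"turn":0,"claw":0.2},{"delta_pos":[0,0,3],"turn":0,"claw":0.2},{"delta_pos":[0,0,2],"turn":0,"claw":0.2},{"delta_pos":[0,0,0],"turn":0,"claw":0.2},{"delta_pos":[0,0,0],"turn":0,"claw":0.2}]}}

```text
time_s: 6.95
tcp_pos: [0.6164, -0.2017, 0.0958]
ee_rot: [[0.991, -0.136, 0.0], [-0.136, -0.991, -0.0], [0.0, 0.0, -1.0]]
wrist_force: [-0.1, 0.4, -0.4]
gripper_width: 0.268
gripper_force: 30.0
```

Request:
{"op": "drive_tool", "data": {"moves": [{"delta_pos":[0,0,2],"turn":0,"claw":0.2},{"delta_pos":[0,0,1],"turn":0,"claw":0.2},{"delta_pos":[0,0,0],"turn":0,"claw":0.2},{"delta_pos":[0,0,0],"turn":0,"claw":0.35},{"delta_pos":[0,0,0],"turn":0,"claw":0.5},{"delta_pos":[0,0,0],"turn":0,"claw":0.6},{"delta_pos":[0,0,0],"turn":0,"claw":0.6},{"delta_pos":[0,0,-20],"turn":0,"claw":0.6},{"delta_pos":[0,0,-40],"turn":0,"claw":0.6},{"delta_pos":[0,0,-50],"turn":0,"claw":0.6},{"delta_pos":[0,-20,-40],"turn":0,"claw":0.6}]}}

```text
time_s: 8.32
tcp_pos: [0.6191, -0.1827, 0.2448]
ee_rot: [[0.99, -0.138, 0.002], [-0.138, -0.99, -0.001], [0.002, 0.0, -1.0]]
wrist_force: [0.1, 1.3, -0.2]
gripper_width: 0.604
gripper_force: 0.0
```

Run:
```python
from h import *
c=cap('scene');P=world(c);s=monitor.sense();print(s['tcp_pos'],s['time_s'])
x,y,z=P[...,0],P[...,1],P[...,2]
m=(np.hypot(x-.616,y+.202)<.02)&(z>.105)&(z<.15);q=P[m];print(m.sum(),q.max(0),q.min(0),q.mean(0))
m=(np.hypot(x-.616,y+.202)<.05)&(z>.07)&(z<.1);print(np.median(z[m]))
m=(np.hypot(x-.588,y-.067)<.05)&(z>.07)&(z<.13);print('floor',np.median(z[m]))
```

```text
[ 0.62212409 -0.18104958  0.25138069] 8.375
76 [ 0.62373235 -0.18714278  0.12753348] [ 0.59997025 -0.21298849  0.1053111 ] [ 0.61372167 -0.19761937  0.11536852]
0.08540810195892712
floor 0.11314465861325279
```

Request:
{"op": "drive_tool", "data": {"moves": [{"delta_pos":[0,0,0],"turn":0.11,"claw":0.6},{"delta_pos":[-20,-15,0],"turn":0.11,"claw":0.6},{"delta_pos":[-44,-35,0],"turn":0,"claw":0.6},{"delta_pos":[-44,-35,0],"turn":0,"claw":0.6},{"delta_pos":[-44,-35,0],"turn":0,"claw":0.6},{"delta_pos":[-44,-35,0],"turn":0,"claw":0.6},{"delta_pos":[-44,-35,0],"turn":0,"claw":0.6},{"delta_pos":[-44,-35,0],"turn":0,"claw":0.6},{"delta_pos":[-44,-35,0],"turn":0,"claw":0.6},{"delta_pos":[-44,-35,0],"turn":0,"claw":0.6},{"delta_pos":[-44,-35,0],"turn":0,"claw":0.6},{"delta_pos":[-44,-35,0],"turn":0,"claw":0.6}]}}

```text
time_s: 9.88
tcp_pos: [0.3119, 0.3206, 0.2429]
ee_rot: [[0.937, -0.349, 0.001], [-0.349, -0.937, 0.001], [0.0, -0.001, -1.0]]
wrist_force: [1.2, 0.1, 0.3]
gripper_width: 0.596
gripper_force: 0.0
```

Request:
{"op": "drive_tool", "data": {"moves": [{"delta_pos":[-44,-35,0],"turn":0,"claw":0.6},{"delta_pos":[-22,-20,0],"turn":0,"claw":0.6},{"delta_pos":[0,0,0],"turn":0,"claw":0.6},{"delta_pos":[0,0,0],"turn":0,"claw":0.6}]}}

```text
time_s: 10.38
tcp_pos: [0.2706, 0.3932, 0.2424]
ee_rot: [[0.937, -0.349, -0.0], [-0.349, -0.937, -0.001], [-0.0, 0.001, -1.0]]
wrist_force: [-0.5, 0.1, 0.3]
gripper_width: 0.598
gripper_force: 0.0
```

Run:
```python
from h import *
c=cap('wrist');save(c,'5',s=1.5);s=monitor.sense();print(s['tcp_pos'],s['ee_rot'].round(3),s['time_s'],s['joints'])
```

```text
[0.27084115 0.39297543 0.24249412] [[ 0.937 -0.35  -0.   ]
 [-0.35  -0.937 -0.   ]
 [-0.     0.    -1.   ]] 10.425 [ 7.49849047e+01  6.61146953e+00 -1.75696962e+01 -3.18519700e-03
 -6.58374735e+01 -5.47324615e+00]
```

View pics/5.png

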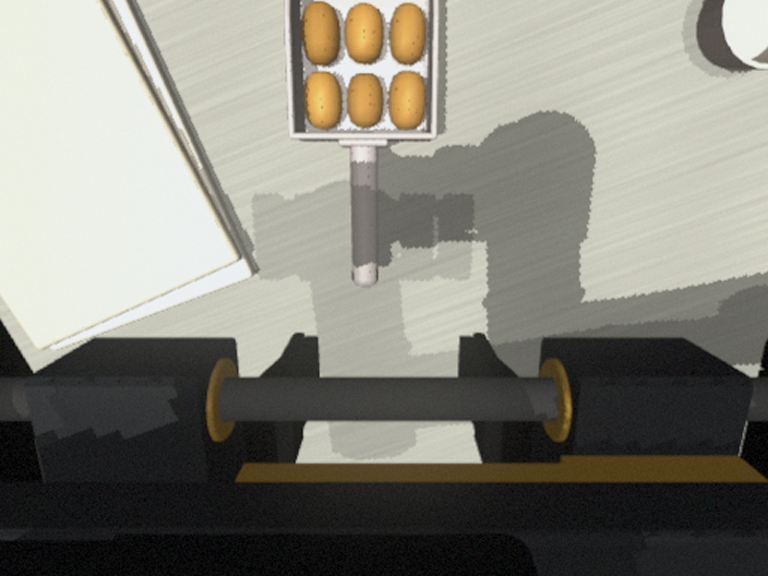

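The handle runs straight up the picture, from its rear end at (364,283) to the bowl at (364,140).

Run:
```python
from h import *
a=dict(np.load('wrist.npz'));P=world(a)
for u,v in [(364,155),(364,200),(364,250),(364,275),(330,135),(400,135)]:
    print(u,v,P[round(v/1.5),round(u/1.5)].round(4))
```

```text
364 155 [0.3481 0.3813 0.0549]
364 200 [0.3184 0.3928 0.0544]
364 250 [0.2829 0.4066 0.0541]
364 275 [0.2654 0.4134 0.054 ]
330 135 [0.369  0.3993 0.0561]
400 135 [0.3515 0.3526 0.0568]
```

Request:
{"op": "drive_tool", "data": {"moves": [{"delta_pos":[17.5,-16,30],"turn":0.012,"claw":0.6},{"delta_pos":[0,0,45],"turn":0,"claw":0.6},{"delta_pos":[0,0,45],"turn":0,"claw":0.6},{"delta_pos":[0,0,45],"turn":0,"claw":0.6},{"delta_pos":[0,0,30],"turn":0,"claw":0.6},{"delta_pos":[0,0,15],"turn":0,"claw":0.6},{"delta_pos":[0,0,6.5],"turn":0,"claw":0.6},{"delta_pos":[0,0,0],"turn":0,"claw":0.4},{"delta_pos":[0,0,0],"turn":0,"claw":0.3},{"delta_pos":[0,0,0],"turn":0,"claw":0.1},{"delta_pos":[0,0,0],"turn":0,"claw":0.1},{"delta_pos":[0,0,0],"turn":0,"claw":0.1}]}}

```text
time_s: 11.92
tcp_pos: [0.2928, 0.4035, 0.0266]
ee_rot: [[0.933, -0.36, 0.001], [-0.36, -0.933, 0.002], [0.0, -0.002, -1.0]]
wrist_force: [0.6, 0.4, 2.3]
gripper_width: 0.222
gripper_force: 29.9
```

Request:
{"op": "drive_tool", "data": {"moves": [{"delta_pos":[0,0,-3],"turn":0,"claw":0.1},{"delta_pos":[0,0,-6],"turn":0,"claw":0.1},{"delta_pos":[0,0,-10],"turn":0,"claw":0.1},{"delta_pos":[0,0,-10],"turn":0,"claw":0.1},{"delta_pos":[0,0,0],"turn":0,"claw":0.1},{"delta_pos":[0,0,0],"turn":0,"claw":0.1}]}}

```text
time_s: 12.68
tcp_pos: [0.2925, 0.403, 0.0554]
ee_rot: [[0.933, -0.36, 0.0], [-0.36, -0.933, 0.001], [-0.0, -0.001, -1.0]]
wrist_force: [-2.7, 0.8, -0.5]
gripper_width: 0.229
gripper_force: 30.0
```

```bash
cat > tilt.py <<'E'
from h import *
c=cap('top');P=world(c);s=monitor.sense();t=s['tcp_pos'];X=s['ee_rot'][:,0];Y=s['ee_rot'][:,1]
print('tcp',t.round(4),'yaw',np.degrees(np.arctan2(X[1],X[0])).round(1),s['time_s'],s['wrist_force'].round(2),s['moment'].round(2),'w',s['gripper_width'])
d=P-(t+[0,0,.019]);fx=d@X;fy=d@Y
# heights along scoop relative to grasp point, centre strip and side walls
for lo in range(60,250,15):
    r=[]
    for m in (abs(fy)<.042, (abs(fy)>.046)&(abs(fy)<.056)):
        q=d[...,2][m&(fx>lo/1000)&(fx<lo/1000+.015)&(P[...,2]>.008)]
        r.append((len(q),*(np.percentile(q,[5,50,95])*1000).round(0)) if len(q) else 0)
    print(lo,r)
E
python3 tilt.py
```

```text
tcp [0.2925 0.403  0.0552] yaw -21.1 12.725 [-1.01  1.06 -1.25] [0.27 0.53 0.05] w 0.2268526057151248
60 [(118, np.float64(-55.0), np.float64(-7.0), np.float64(2.0)), (23, np.float64(-56.0), np.float64(-27.0), np.float64(0.0))]
75 [(124, np.float64(-59.0), np.float64(-34.0), np.float64(-8.0)), (41, np.float64(-55.0), np.float64(-22.0), np.float64(-3.0))]
90 [(125, np.float64(-58.0), np.float64(-34.0), np.float64(-27.0)), (31, np.float64(-57.0), np.float64(-32.0), np.float64(-6.0))]
105 [(97, np.float64(-65.0), np.float64(-41.0), np.float64(-30.0)), (32, np.float64(-61.0), np.float64(-32.0), np.float64(-8.0))]
120 [(116, np.float64(-64.0), np.float64(-44.0), np.float64(-37.0)), (27, np.float64(-59.0), np.float64(-28.0), np.float64(-13.0))]
135 [(114, np.float64(-54.0), np.float64(-42.0), np.float64(-38.0)), (31, np.float64(-61.0), np.float64(-29.0), np.float64(-16.0))]
150 [(58, np.float64(-54.0), np.float64(-46.0), np.float64(-39.0)), (23, np.float64(-63.0), np.float64(-39.0), np.float64(-20.0))]
165 [(18, np.float64(-66.0), np.float64(-66.0), np.float64(-62.0)), (21, np.float64(-60.0), np.float64(-43.0), np.float64(-28.0))]
180 [(34, np.float64(-66.0), np.float64(-65.0), np.float64(-62.0)), (18, np.float64(-66.0), np.float64(-48.0), np.float64(-39.0))]
195 [(62, np.float64(-66.0), np.float64(-64.0), np.float64(-61.0)), (13, np.float64(-65.0), np.float64(-56.0), np.float64(-46.0))]
210 [(32, np.float64(-66.0), np.float64(-63.0), np.float64(-60.0)), (9, np.float64(-66.0), np.float64(-61.0), np.float64(-54.0))]
225 [(1, np.float64(-66.0), np.float64(-66.0), np.float64(-66.0)), 0]
240 [0, 0]
```

Request:
{"op": "drive_tool", "data": {"moves": [{"delta_pos":[0,0,10],"turn":0,"claw":0.1},{"delta_pos":[0,0,10],"turn":0,"claw":0.1},{"delta_pos":[0,0,8],"turn":0,"claw":0.1},{"delta_pos":[0,0,1],"turn":0,"claw":0.1},{"delta_pos":[0,0,0],"turn":0,"claw":0.3},{"delta_pos":[0,0,0],"turn":0,"claw":0.45},{"delta_pos":[20,0,0],"turn":0,"claw":0.45},{"delta_pos":[22,0,0],"turn":0,"claw":0.45},{"delta_pos":[10,0,0],"turn":0,"claw":0.45},{"delta_pos":[0,0,0],"turn":0,"claw":0.3},{"delta_pos":[0,0,0],"turn":0,"claw":0},{"delta_pos":[0,0,0],"turn":0,"claw":0}]}}

```text
time_s: 14.22
tcp_pos: [0.3406, 0.3842, 0.026]
ee_rot: [[0.933, -0.36, 0.0], [-0.36, -0.933, 0.0], [0.0, -0.0, -1.0]]
wrist_force: [0.4, 0.5, -0.7]
gripper_width: 0.231
gripper_force: 30.0
```

Request:
{"op": "drive_tool", "data": {"moves": [{"delta_pos":[0,0,0],"turn":0,"claw":0},{"delta_pos":[0,0,-3],"turn":0,"claw":0},{"delta_pos":[0,0,-6],"turn":0,"claw":0},{"delta_pos":[0,0,-10],"turn":0,"claw":0},{"delta_pos":[0,0,-10],"turn":0,"claw":0},{"delta_pos":[0,0,0],"turn":0,"claw":0},{"delta_pos":[0,0,0],"turn":0,"claw":0}]}}

```text
time_s: 15.1
tcp_pos: [0.3409, 0.3837, 0.0551]
ee_rot: [[0.933, -0.361, -0.0], [-0.361, -0.933, -0.0], [-0.0, 0.0, -1.0]]
wrist_force: [-0.4, 0.0, -2.9]
gripper_width: 0.227
gripper_force: 30.0
```

```bash
python3 tilt.py
```

```text
tcp [0.3409 0.3837 0.0549] yaw -21.1 15.15 [-0.94  0.27 -2.62] [0.09 0.23 0.03] w 0.22508641838337345
60 [(116, np.float64(-47.0), np.float64(-38.0), np.float64(-14.0)), (39, np.float64(-40.0), np.float64(-7.0), np.float64(11.0))]
75 [(135, np.float64(-45.0), np.float64(-21.0), np.float64(-13.0)), (35, np.float64(-42.0), np.float64(-4.0), np.float64(9.0))]
90 [(125, np.float64(-41.0), np.float64(-17.0), np.float64(-11.0)), (36, np.float64(-38.0), np.float64(-10.0), np.float64(7.0))]
105 [(107, np.float64(-46.0), np.float64(-26.0), np.float64(-14.0)), (31, np.float64(-40.0), np.float64(-16.0), np.float64(3.0))]
120 [(128, np.float64(-46.0), np.float64(-41.0), np.float64(-35.0)), (34, np.float64(-44.0), np.float64(-21.0), np.float64(-3.0))]
135 [(123, np.float64(-42.0), np.float64(-35.0), np.float64(-31.0)), (27, np.float64(-39.0), np.float64(-16.0), np.float64(-9.0))]
150 [(127, np.float64(-37.0), np.float64(-31.0), np.float64(-25.0)), (16, np.float64(-32.0), np.float64(-24.0), np.float64(-12.0))]
165 [(48, np.float64(-33.0), np.float64(-28.0), np.float64(-24.0)), (8, np.float64(-27.0), np.float64(-22.0), np.float64(-17.0))]
180 [(1, np.float64(-65.0), np.float64(-65.0), np.float64(-65.0)), 0]
195 [(1, np.float64(-66.0), np.float64(-66.0), np.float64(-66.0)), 0]
210 [0, 0]
225 [0, 0]
240 [(1, np.float64(-65.0), np.float64(-65.0), np.float64(-65.0)), 0]
```

Gripped further forward, the scoop holds level with its full load. Next I test whether the claw setting can reduce the grip force, which would let it pivot under control.

Request:
{"op": "drive_tool", "data": {"moves": [{"delta_pos":[0,0,0],"turn":0,"claw":0.2},{"delta_pos":[0,0,0],"turn":0,"claw":0.2}]}}

```text
time_s: 15.4
tcp_pos: [0.341, 0.3838, 0.0548]
ee_rot: [[0.933, -0.361, -0.0], [-0.361, -0.933, -0.001], [-0.0, 0.001, -1.0]]
wrist_force: [0.5, -0.2, -3.1]
gripper_width: 0.226
gripper_force: 30.0
```

Request:
{"op": "drive_tool", "data": {"moves": [{"delta_pos":[0,0,0],"turn":0,"claw":0.22},{"delta_pos":[0,0,0],"turn":0,"claw":0.22}]}}

```text
time_s: 15.65
tcp_pos: [0.341, 0.384, 0.055]
ee_rot: [[0.933, -0.361, -0.0], [-0.361, -0.933, -0.0], [-0.0, 0.0, -1.0]]
wrist_force: [-0.7, 0.6, -3.3]
gripper_width: 0.23
gripper_force: 25.0
```

Request:
{"op": "drive_tool", "data": {"moves": [{"delta_pos":[0,0,0],"turn":0,"claw":0.226},{"delta_pos":[0,0,0],"turn":0,"claw":0.226}]}}

```text
time_s: 15.9
tcp_pos: [0.3413, 0.3841, 0.0553]
ee_rot: [[0.933, -0.36, 0.0], [-0.36, -0.933, 0.0], [0.0, -0.0, -1.0]]
wrist_force: [0.8, -0.3, -1.8]
gripper_width: 0.23
gripper_force: 9.8
```

```bash
python3 tilt.py | sed -n '1p;8,10p'
```

```text
tcp [0.3413 0.3841 0.0553] yaw -21.1 15.95 [ 0.54  0.2  -2.14] [-0.02 -0.11  0.04] w 0.22840084510439385
150 [(18, np.float64(-66.0), np.float64(-65.0), np.float64(-63.0)), (9, np.float64(-64.0), np.float64(-60.0), np.float64(-57.0))]
165 [(1, np.float64(-66.0), np.float64(-66.0), np.float64(-66.0)), 0]
180 [(1, np.float64(-65.0), np.float64(-65.0), np.float64(-65.0)), 0]
```

Request:
{"op": "drive_tool", "data": {"moves": [{"delta_pos":[0,0,10],"turn":0,"claw":0.226},{"delta_pos":[0,0,10],"turn":0,"claw":0.226},{"delta_pos":[0,0,8],"turn":0,"claw":0.226},{"delta_pos":[0,0,1],"turn":0,"claw":0.3},{"delta_pos":[-10,0,0],"turn":0,"claw":0.4},{"delta_pos":[-20,0,0],"turn":0,"claw":0.4},{"delta_pos":[-2,0,0],"turn":0,"claw":0.3},{"delta_pos":[0,0,0],"turn":0,"claw":0},{"delta_pos":[0,0,0],"turn":0,"claw":0},{"delta_pos":[0,0,-4],"turn":0,"claw":0},{"delta_pos":[0,0,-10],"turn":0,"claw":0},{"delta_pos":[0,0,-15],"turn":0,"claw":0}]}}

```text
time_s: 17.45
tcp_pos: [0.311, 0.3946, 0.0551]
ee_rot: [[0.932, -0.361, -0.001], [-0.361, -0.932, -0.002], [-0.0, 0.002, -1.0]]
wrist_force: [0.1, -0.4, -2.6]
gripper_width: 0.228
gripper_force: 30.0
```

Request:
{"op": "drive_tool", "data": {"moves": [{"delta_pos":[0,0,0],"turn":0,"claw":0},{"delta_pos":[0,0,0],"turn":0,"claw":0}]}}

```text
time_s: 17.7
tcp_pos: [0.3113, 0.396, 0.0553]
ee_rot: [[0.933, -0.36, 0.0], [-0.36, -0.933, 0.001], [-0.0, -0.001, -1.0]]
wrist_force: [-2.2, 2.2, -0.2]
gripper_width: 0.23
gripper_force: 30.0
```

```bash
python3 tilt.py | sed -n '1,14p'
```

```text
tcp [0.3113 0.396  0.0552] yaw -21.1 17.75 [-1.59  1.34  0.28] [0.45 0.55 0.04] w 0.22184021559878941
60 [(128, np.float64(-55.0), np.float64(-31.0), np.float64(-25.0)), (31, np.float64(-53.0), np.float64(-21.0), np.float64(-2.0))]
75 [(119, np.float64(-59.0), np.float64(-34.0), np.float64(-26.0)), (33, np.float64(-58.0), np.float64(-22.0), np.float64(-3.0))]
90 [(108, np.float64(-65.0), np.float64(-59.0), np.float64(-37.0)), (34, np.float64(-64.0), np.float64(-29.0), np.float64(-8.0))]
105 [(120, np.float64(-52.0), np.float64(-41.0), np.float64(-34.0)), (31, np.float64(-58.0), np.float64(-26.0), np.float64(-14.0))]
120 [(109, np.float64(-53.0), np.float64(-43.0), np.float64(-36.0)), (29, np.float64(-59.0), np.float64(-36.0), np.float64(-17.0))]
135 [(20, np.float64(-65.0), np.float64(-47.0), np.float64(-43.0)), (21, np.float64(-61.0), np.float64(-41.0), np.float64(-21.0))]
150 [(22, np.float64(-66.0), np.float64(-65.0), np.float64(-62.0)), (21, np.float64(-59.0), np.float64(-40.0), np.float64(-33.0))]
165 [(29, np.float64(-66.0), np.float64(-64.0), np.float64(-60.0)), (16, np.float64(-65.0), np.float64(-49.0), np.float64(-42.0))]
180 [(59, np.float64(-66.0), np.float64(-64.0), np.float64(-61.0)), (13, np.float64(-65.0), np.float64(-61.0), np.float64(-51.0))]
195 [(1, np.float64(-65.0), np.float64(-65.0), np.float64(-65.0)), 0]
210 [(1, np.float64(-65.0), np.float64(-65.0), np.float64(-65.0)), 0]
225 [0, 0]
240 [(1, np.float64(-64.0), np.float64(-64.0), np.float64(-64.0)), 0]
```

Request:
{"op": "drive_tool", "data": {"moves": [{"delta_pos":[0,0,10],"turn":0,"claw":0.226},{"delta_pos":[0,0,10],"turn":0,"claw":0.226},{"delta_pos":[0,0,8],"turn":0,"claw":0.226},{"delta_pos":[0,0,1],"turn":0,"claw":0.3},{"delta_pos":[10,0,0],"turn":0,"claw":0.4},{"delta_pos":[20,0,0],"turn":0,"claw":0.4},{"delta_pos":[4,0,0],"turn":0,"claw":0.3},{"delta_pos":[0,0,0],"turn":0,"claw":0},{"delta_pos":[0,0,0],"turn":0,"claw":0},{"delta_pos":[0,0,-4],"turn":0,"claw":0},{"delta_pos":[0,0,-10],"turn":0,"claw":0},{"delta_pos":[0,0,-15],"turn":0,"claw":0}]}}

```text
time_s: 19.25
tcp_pos: [0.3425, 0.3829, 0.0555]
ee_rot: [[0.933, -0.36, -0.001], [-0.36, -0.933, -0.001], [-0.0, 0.001, -1.0]]
wrist_force: [0.6, 0.9, -3.8]
gripper_width: 0.219
gripper_force: 30.0
```

Request:
{"op": "drive_tool", "data": {"moves": [{"delta_pos":[0,0,-15],"turn":0,"claw":0},{"delta_pos":[0,0,-20],"turn":0,"claw":0},{"delta_pos":[0,0,-25],"turn":0,"claw":0},{"delta_pos":[0,0,-25],"turn":0,"claw":0},{"delta_pos":[0,0,-25],"turn":0,"claw":0},{"delta_pos":[0,0,-25],"turn":0,"claw":0},{"delta_pos":[0,0,-20],"turn":0,"claw":0},{"delta_pos":[0,0,-12],"turn":0,"claw":0},{"delta_pos":[0,0,-5],"turn":0,"claw":0},{"delta_pos":[0,0,0],"turn":0,"claw":0}]}}

```text
time_s: 20.5
tcp_pos: [0.3427, 0.383, 0.2269]
ee_rot: [[0.933, -0.361, -0.0], [-0.361, -0.933, -0.0], [-0.0, 0.0, -1.0]]
wrist_force: [-0.6, 0.1, -3.5]
gripper_width: 0.23
gripper_force: 30.0
```

```bash
python3 tilt.py | sed -n '1,9p'
```

```text
tcp [0.3426 0.3829 0.2264] yaw -21.1 20.55 [-0.19  0.24 -3.66] [ 0.04  0.23 -0.01] w 0.22435779230612007
60 [(150, np.float64(-46.0), np.float64(-41.0), np.float64(-17.0)), (67, np.float64(-42.0), np.float64(-11.0), np.float64(11.0))]
75 [(169, np.float64(-43.0), np.float64(-18.0), np.float64(-12.0)), (63, np.float64(-42.0), np.float64(-14.0), np.float64(8.0))]
90 [(153, np.float64(-41.0), np.float64(-18.0), np.float64(-12.0)), (61, np.float64(-39.0), np.float64(-13.0), np.float64(7.0))]
105 [(138, np.float64(-46.0), np.float64(-40.0), np.float64(-17.0)), (60, np.float64(-43.0), np.float64(-19.0), np.float64(1.0))]
120 [(161, np.float64(-44.0), np.float64(-38.0), np.float64(-34.0)), (49, np.float64(-40.0), np.float64(-19.0), np.float64(-4.0))]
135 [(164, np.float64(-40.0), np.float64(-34.0), np.float64(-30.0)), (37, np.float64(-33.0), np.float64(-19.0), np.float64(-9.0))]
150 [(165, np.float64(-33.0), np.float64(-29.0), np.float64(-24.0)), (30, np.float64(-33.0), np.float64(-19.0), np.float64(-13.0))]
165 [(21, np.float64(-30.0), np.float64(-27.0), np.float64(-24.0)), (7, np.float64(-29.0), np.float64(-23.0), np.float64(-18.0))]
```

Request:
{"op": "drive_tool", "data": {"moves": [{"delta_pos":[8,5.5,0],"turn":0,"claw":0},{"delta_pos":[16,11,0],"turn":0,"claw":0},{"delta_pos":[24,16.5,0],"turn":0,"claw":0},{"delta_pos":[28,19.5,0],"turn":0,"claw":0},{"delta_pos":[28,19.5,0],"turn":0,"claw":0},{"delta_pos":[28,19.5,0],"turn":0,"claw":0},{"delta_pos":[28,19.5,0],"turn":0,"claw":0},{"delta_pos":[24,16.5,0],"turn":0,"claw":0},{"delta_pos":[20,14,0],"turn":0,"claw":0},{"delta_pos":[10,7,0],"turn":0,"claw":0},{"delta_pos":[5,3,0],"turn":0,"claw":0},{"delta_pos":[0,0,0],"turn":0.03,"claw":0}]}}

```text
time_s: 22.05
tcp_pos: [0.4926, 0.1629, 0.2269]
ee_rot: [[0.921, -0.39, -0.0], [-0.39, -0.921, -0.0], [-0.0, 0.0, -1.0]]
wrist_force: [0.2, 0.7, -3.4]
gripper_width: 0.221
gripper_force: 30.0
```

Request:
{"op": "drive_tool", "data": {"moves": [{"delta_pos":[0,0,0],"turn":0.06,"claw":0},{"delta_pos":[0,0,0],"turn":0.07,"claw":0},{"delta_pos":[0,0,0],"turn":0.07,"claw":0},{"delta_pos":[0,0,0],"turn":0.07,"claw":0},{"delta_pos":[0,0,0],"turn":0.06,"claw":0},{"delta_pos":[0,0,0],"turn":0.04,"claw":0},{"delta_pos":[0,0,0],"turn":0.017,"claw":0},{"delta_pos":[0,0,0],"turn":0,"claw":0}]}}

```text
time_s: 23.05
tcp_pos: [0.4924, 0.1634, 0.2271]
ee_rot: [[0.707, -0.707, 0.0], [-0.707, -0.707, 0.0], [-0.0, -0.0, -1.0]]
wrist_force: [-0.2, -0.3, -2.9]
gripper_width: 0.223
gripper_force: 30.0
```

```bash
cat >> tilt.py <<'E'
save(c,'6',(150,100,360,260),3.5)
E
python3 tilt.py
```

```text
tcp [0.4925 0.1633 0.2271] yaw -45.0 23.1 [ 0.92 -0.68 -3.49] [0.18 0.13 0.01] w 0.22450694609300786
60 [(126, np.float64(-47.0), np.float64(-41.0), np.float64(-16.0)), (35, np.float64(-122.0), np.float64(-15.0), np.float64(9.0))]
75 [(165, np.float64(-45.0), np.float64(-19.0), np.float64(-13.0)), (53, np.float64(-125.0), np.float64(-22.0), np.float64(7.0))]
90 [(136, np.float64(-44.0), np.float64(-17.0), np.float64(-11.0)), (60, np.float64(-133.0), np.float64(-24.0), np.float64(6.0))]
105 [(115, np.float64(-73.0), np.float64(-41.0), np.float64(-17.0)), (56, np.float64(-136.0), np.float64(-25.0), np.float64(2.0))]
120 [(162, np.float64(-46.0), np.float64(-40.0), np.float64(-35.0)), (51, np.float64(-135.0), np.float64(-32.0), np.float64(-4.0))]
135 [(161, np.float64(-42.0), np.float64(-36.0), np.float64(-31.0)), (45, np.float64(-137.0), np.float64(-31.0), np.float64(-9.0))]
150 [(162, np.float64(-37.0), np.float64(-31.0), np.float64(-26.0)), (44, np.float64(-133.0), np.float64(-30.0), np.float64(-15.0))]
165 [(44, np.float64(-134.0), np.float64(-29.0), np.float64(-25.0)), (20, np.float64(-135.0), np.float64(-130.0), np.float64(-20.0))]
180 [(38, np.float64(-139.0), np.float64(-131.0), np.float64(-123.0)), (24, np.float64(-131.0), np.float64(-124.0), np.float64(-117.0))]
195 [(147, np.float64(-134.0), np.float64(-125.0), np.float64(-114.0)), (37, np.float64(-121.0), np.float64(-113.0), np.float64(-105.0))]
210 [(169, np.float64(-122.0), np.float64(-112.0), np.float64(-97.0)), (39, np.float64(-107.0), np.float64(-96.0), np.float64(-81.0))]
225 [(155, np.float64(-105.0), np.float64(-91.0), np.float64(-82.0)), (13, np.float64(-89.0), np.float64(-84.0), np.float64(-82.0))]
240 [(11, np.float64(-91.0), np.float64(-87.0), np.float64(-83.0)), (8, np.float64(-216.0), np.float64(-168.0), np.float64(-163.0))]
```

View pics/6.png

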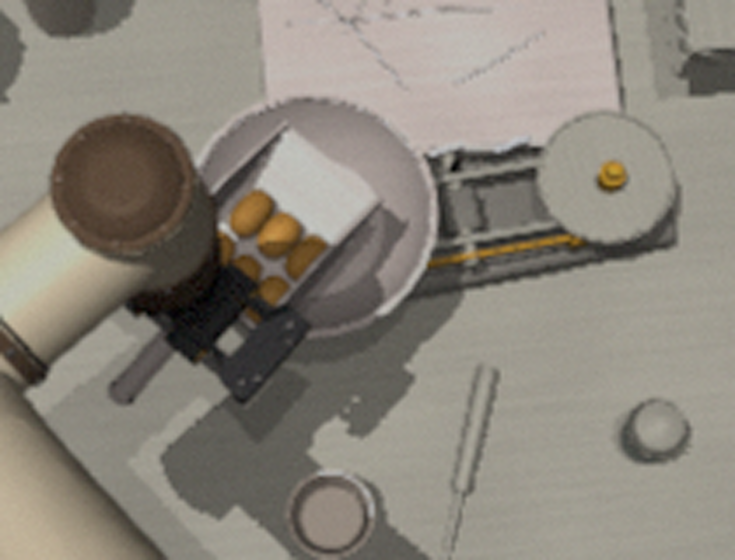

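The scoop sits over the dish, centred, with its potatoes still rowed at the back and the weight upright at (612,175). Lowering onto the near rim.

Request:
{"op": "drive_tool", "data": {"moves": [{"delta_pos":[0,0,12],"turn":0,"claw":0},{"delta_pos":[0,0,16],"turn":0,"claw":0},{"delta_pos":[0,0,8],"turn":0,"claw":0},{"delta_pos":[0,0,7],"turn":0,"claw":0},{"delta_pos":[0,0,7],"turn":0,"claw":0},{"delta_pos":[0,0,7],"turn":0,"claw":0},{"delta_pos":[0,0,6],"turn":0,"claw":0},{"delta_pos":[0,0,3],"turn":0,"claw":0.2},{"delta_pos":[0,0,0],"turn":0,"claw":0.216},{"delta_pos":[0,0,0],"turn":0,"claw":0.218}]}}

```text
time_s: 24.35
tcp_pos: [0.4926, 0.163, 0.1613]
ee_rot: [[0.707, -0.707, 0.0], [-0.707, -0.707, 0.0], [0.0, -0.0, -1.0]]
wrist_force: [-0.8, 0.2, -2.6]
gripper_width: 0.224
gripper_force: 30.0
```

Request:
{"op": "drive_tool", "data": {"moves": [{"delta_pos":[0,0,0],"turn":0,"claw":0.219},{"delta_pos":[0,0,0],"turn":0,"claw":0.22},{"delta_pos":[0,0,0],"turn":0,"claw":0.221},{"delta_pos":[0,0,0],"turn":0,"claw":0.222},{"delta_pos":[0,0,0],"turn":0,"claw":0.223},{"delta_pos":[0,0,0],"turn":0,"claw":0.224},{"delta_pos":[0,0,0],"turn":0,"claw":0.225},{"delta_pos":[0,0,0],"turn":0,"claw":0.226},{"delta_pos":[0,0,0],"turn":0,"claw":0.226},{"delta_pos":[0,0,0],"turn":0,"claw":0.226}]}}

```text
time_s: 25.6
tcp_pos: [0.4928, 0.163, 0.1613]
ee_rot: [[0.707, -0.707, 0.001], [-0.707, -0.707, 0.0], [0.0, -0.001, -1.0]]
wrist_force: [0.8, 0.8, -0.7]
gripper_width: 0.225
gripper_force: 9.7
```

```bash
sed -i "s/save(c,'6'/save(c,'7'/" tilt.py; python3 tilt.py
```

```text
tcp [0.4928 0.1631 0.1613] yaw -45.0 25.65 [ 0.24  0.29 -0.97] [-0.09 -0.13  0.03] w 0.22869671004982717
60 [(119, np.float64(-52.0), np.float64(-46.0), np.float64(-23.0)), (29, np.float64(-81.0), np.float64(-27.0), np.float64(3.0))]
75 [(135, np.float64(-51.0), np.float64(-25.0), np.float64(-19.0)), (41, np.float64(-90.0), np.float64(-25.0), np.float64(2.0))]
90 [(114, np.float64(-39.0), np.float64(-25.0), np.float64(-19.0)), (45, np.float64(-98.0), np.float64(-31.0), np.float64(-2.0))]
105 [(103, np.float64(-56.0), np.float64(-51.0), np.float64(-27.0)), (45, np.float64(-99.0), np.float64(-31.0), np.float64(-8.0))]
120 [(133, np.float64(-54.0), np.float64(-49.0), np.float64(-43.0)), (34, np.float64(-99.0), np.float64(-34.0), np.float64(-14.0))]
135 [(136, np.float64(-50.0), np.float64(-46.0), np.float64(-41.0)), (31, np.float64(-97.0), np.float64(-40.0), np.float64(-21.0))]
150 [(137, np.float64(-47.0), np.float64(-43.0), np.float64(-38.0)), (35, np.float64(-99.0), np.float64(-43.0), np.float64(-29.0))]
165 [(32, np.float64(-98.0), np.float64(-93.0), np.float64(-41.0)), (22, np.float64(-100.0), np.float64(-94.0), np.float64(-35.0))]
180 [(125, np.float64(-99.0), np.float64(-94.0), np.float64(-87.0)), (33, np.float64(-92.0), np.float64(-86.0), np.float64(-78.0))]
195 [(142, np.float64(-96.0), np.float64(-87.0), np.float64(-78.0)), (39, np.float64(-84.0), np.float64(-75.0), np.float64(-61.0))]
210 [(158, np.float64(-84.0), np.float64(-74.0), np.float64(-59.0)), (43, np.float64(-71.0), np.float64(-56.0), np.float64(-45.0))]
225 [(150, np.float64(-66.0), np.float64(-52.0), np.float64(-45.0)), (8, np.float64(-51.0), np.float64(-48.0), np.float64(-45.0))]
240 [(4, np.float64(-49.0), np.float64(-48.0), np.float64(-48.0)), (13, np.float64(-149.0), np.float64(-109.0), np.float64(-98.0))]
```

View pics/7.png

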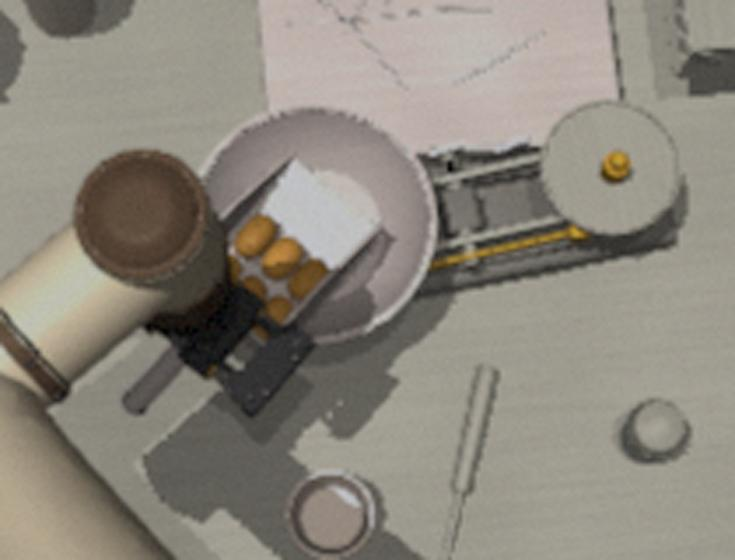

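Request:
{"op": "drive_tool", "data": {"moves": [{"delta_pos":[0,0,-1.5],"turn":0,"claw":0.226},{"delta_pos":[0,0,-1.5],"turn":0,"claw":0.226},{"delta_pos":[0,0,-1.5],"turn":0,"claw":0.226},{"delta_pos":[0,0,-1.5],"turn":0,"claw":0.226},{"delta_pos":[0,0,-1.5],"turn":0,"claw":0.226},{"delta_pos":[0,0,-1.5],"turn":0,"claw":0.226},{"delta_pos":[0,0,0],"turn":0,"claw":0.226},{"delta_pos":[0,0,0],"turn":0,"claw":0.226}]}}

```text
time_s: 26.65
tcp_pos: [0.4925, 0.1629, 0.17]
ee_rot: [[0.707, -0.707, -0.0], [-0.707, -0.707, -0.0], [-0.0, 0.0, -1.0]]
wrist_force: [0.3, -0.2, -1.9]
gripper_width: 0.231
gripper_force: 9.8
```

```bash
python3 tilt.py
```

```text
tcp [0.4926 0.163  0.17  ] yaw -45.0 26.7 [-0.45 -1.32 -2.32] [-0.16 -0.1  -0.03] w 0.23087372447366417
60 [(128, np.float64(-63.0), np.float64(-43.0), np.float64(-32.0)), (29, np.float64(-90.0), np.float64(-28.0), np.float64(-4.0))]
75 [(128, np.float64(-60.0), np.float64(-37.0), np.float64(-31.0)), (37, np.float64(-98.0), np.float64(-31.0), np.float64(-9.0))]
90 [(102, np.float64(-65.0), np.float64(-41.0), np.float64(-34.0)), (40, np.float64(-103.0), np.float64(-40.0), np.float64(-16.0))]
105 [(121, np.float64(-71.0), np.float64(-67.0), np.float64(-62.0)), (36, np.float64(-103.0), np.float64(-47.0), np.float64(-23.0))]
120 [(128, np.float64(-69.0), np.float64(-65.0), np.float64(-61.0)), (33, np.float64(-104.0), np.float64(-59.0), np.float64(-32.0))]
135 [(135, np.float64(-69.0), np.float64(-64.0), np.float64(-59.0)), (32, np.float64(-106.0), np.float64(-60.0), np.float64(-43.0))]
150 [(79, np.float64(-67.0), np.float64(-63.0), np.float64(-58.0)), (26, np.float64(-107.0), np.float64(-64.0), np.float64(-53.0))]
165 [(103, np.float64(-108.0), np.float64(-103.0), np.float64(-99.0)), (27, np.float64(-105.0), np.float64(-100.0), np.float64(-94.0))]
180 [(128, np.float64(-108.0), np.float64(-102.0), np.float64(-95.0)), (35, np.float64(-101.0), np.float64(-93.0), np.float64(-87.0))]
195 [(144, np.float64(-102.0), np.float64(-93.0), np.float64(-85.0)), (35, np.float64(-91.0), np.float64(-82.0), np.float64(-74.0))]
210 [(163, np.float64(-91.0), np.float64(-81.0), np.float64(-67.0)), (40, np.float64(-77.0), np.float64(-63.0), np.float64(-53.0))]
225 [(145, np.float64(-74.0), np.float64(-60.0), np.float64(-53.0)), (11, np.float64(-86.0), np.float64(-56.0), np.float64(-52.0))]
240 [(12, np.float64(-60.0), np.float64(-57.0), np.float64(-52.0)), (13, np.float64(-156.0), np.float64(-113.0), np.float64(-109.0))]
```

Request:
{"op": "drive_tool", "data": {"moves": [{"delta_pos":[0,0,1],"turn":0,"claw":0.2265},{"delta_pos":[0,0,1],"turn":0,"claw":0.227},{"delta_pos":[0,0,1],"turn":0,"claw":0.2275},{"delta_pos":[0,0,0],"turn":0,"claw":0.228},{"delta_pos":[0,0,0],"turn":0,"claw":0.228},{"delta_pos":[0,0,0],"turn":0,"claw":0.2285},{"delta_pos":[0,0,0],"turn":0,"claw":0.2285}]}}

```text
time_s: 27.58
tcp_pos: [0.4927, 0.1633, 0.1675]
ee_rot: [[0.707, -0.707, 0.001], [-0.707, -0.707, 0.001], [0.0, -0.001, -1.0]]
wrist_force: [-2.9, 1.6, 5.7]
gripper_width: 0.226
gripper_force: 3.6
```

```bash
python3 tilt.py | sed -n '1p;4,14p'
```

```text
tcp [0.4927 0.1632 0.1674] yaw -45.0 27.625 [-2.77  0.65  3.33] [ 0.29  1.   -0.03] w 0.22947084259578182
90 [(100, np.float64(-65.0), np.float64(-39.0), np.float64(-31.0)), (37, np.float64(-102.0), np.float64(-42.0), np.float64(-15.0))]
105 [(111, np.float64(-68.0), np.float64(-64.0), np.float64(-60.0)), (31, np.float64(-103.0), np.float64(-47.0), np.float64(-22.0))]
120 [(135, np.float64(-69.0), np.float64(-64.0), np.float64(-59.0)), (29, np.float64(-104.0), np.float64(-52.0), np.float64(-30.0))]
135 [(129, np.float64(-66.0), np.float64(-62.0), np.float64(-57.0)), (27, np.float64(-102.0), np.float64(-60.0), np.float64(-39.0))]
150 [(84, np.float64(-66.0), np.float64(-62.0), np.float64(-57.0)), (25, np.float64(-102.0), np.float64(-61.0), np.float64(-49.0))]
165 [(96, np.float64(-105.0), np.float64(-101.0), np.float64(-96.0)), (28, np.float64(-105.0), np.float64(-100.0), np.float64(-94.0))]
180 [(126, np.float64(-106.0), np.float64(-101.0), np.float64(-95.0)), (33, np.float64(-96.0), np.float64(-92.0), np.float64(-85.0))]
195 [(143, np.float64(-102.0), np.float64(-94.0), np.float64(-84.0)), (36, np.float64(-88.0), np.float64(-82.0), np.float64(-70.0))]
210 [(160, np.float64(-90.0), np.float64(-80.0), np.float64(-62.0)), (39, np.float64(-76.0), np.float64(-62.0), np.float64(-54.0))]
225 [(151, np.float64(-73.0), np.float64(-59.0), np.float64(-50.0)), (11, np.float64(-85.0), np.float64(-56.0), np.float64(-52.0))]
240 [(6, np.float64(-56.0), np.float64(-55.0), np.float64(-51.0)), (13, np.float64(-154.0), np.float64(-117.0), np.float64(-109.0))]
```

Request:
{"op": "drive_tool", "data": {"moves": [{"delta_pos":[0,0,-1],"turn":0,"claw":0.229},{"delta_pos":[0,0,-1],"turn":0,"claw":0.23},{"delta_pos":[0,0,0],"turn":0,"claw":0.232},{"delta_pos":[0,0,0],"turn":0,"claw":0.235},{"delta_pos":[0,0,0],"turn":0,"claw":0.24},{"delta_pos":[0,0,0],"turn":0,"claw":0.26},{"delta_pos":[0,0,0],"turn":0,"claw":0.3},{"delta_pos":[0,0,0],"turn":0,"claw":0.4},{"delta_pos":[0,0,0],"turn":0,"claw":0.4}]}}

```text
time_s: 28.75
tcp_pos: [0.4926, 0.163, 0.1691]
ee_rot: [[0.707, -0.707, 0.0], [-0.707, -0.707, 0.0], [-0.0, -0.0, -1.0]]
wrist_force: [0.4, -0.2, 0.9]
gripper_width: 0.382
gripper_force: 0.0
```

```bash
cat > look.py <<'E'
from h import *
import sys
c=cap('top');b=cap('scene')
im=cv2.resize(c['color'][130-30:260,130:290],None,fx=2.4,fy=2.4);im2=cv2.resize(b['color'][120:300,180:380],None,fx=2,fy=2)
H=max(im.shape[0],im2.shape[0]);pad=lambda i:cv2.copyMakeBorder(i,0,H-i.shape[0],0,0,cv2.BORDER_CONSTANT)
cv2.imwrite(f'pics/{sys.argv[1]}.png',np.hstack([pad(im),pad(im2)])[...,::-1])
E
python3 look.py 8
python3 - <<'E'
from h import *
# handle height profile from scene+top clouds
s=monitor.sense();t=s['tcp_pos'];X=s['ee_rot'][:,0];Y=s['ee_rot'][:,1];print(t,s['wrist_force'])
for n in('top','scene'):
    P=world(dict(np.load(n+'.npz')));d=P-t;fx=d@X;fy=d@Y
    for lo in range(-130,60,10):
        q=P[(abs(fy)<.012)&(fx>lo/1e3)&(fx<lo/1e3+.01)&(P[...,2]<.26)&(P[...,2]>.14)][:,2]
        if len(q):print(n,lo,len(q),np.percentile(q,[10,50,90]).round(3))
E
```

```text
[0.49259166 0.16297651 0.169042  ] [ 0.05160211 -1.22962727  0.01803766]
top -60 23 [0.242 0.25  0.253]
top -50 24 [0.246 0.25  0.254]
top -40 26 [0.24  0.246 0.255]
top -30 7 [0.252 0.255 0.258]
top 10 1 [0.207 0.207 0.207]
top 20 1 [0.201 0.201 0.201]
top 40 10 [0.196 0.199 0.202]
scene -60 33 [0.242 0.249 0.253]
scene -50 28 [0.244 0.249 0.252]
scene 10 11 [0.153 0.156 0.163]
scene 20 56 [0.183 0.203 0.257]
scene 30 61 [0.142 0.199 0.254]
scene 40 16 [0.196 0.199 0.2  ]
```

View pics/8.png

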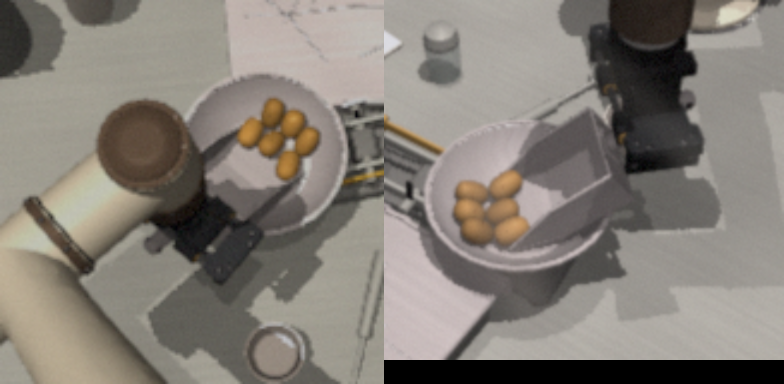

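The scoop has settled at about 33° nose down. All six potatoes are in the front of the dish, with the scoop bowl empty behind them. Next I regrip the handle further back.

Request:
{"op": "drive_tool", "data": {"moves": [{"delta_pos":[0,0,-10],"turn":0,"claw":0.45},{"delta_pos":[0,0,-18],"turn":0,"claw":0.45},{"delta_pos":[-10,0,0],"turn":0,"claw":0.45},{"delta_pos":[-10,0,0],"turn":0,"claw":0.4},{"delta_pos":[0,0,0],"turn":0,"claw":0.3},{"delta_pos":[0,0,0],"turn":0,"claw":0},{"delta_pos":[0,0,0],"turn":0,"claw":0},{"delta_pos":[0,0,0],"turn":0,"claw":0}]}}

```text
time_s: 29.85
tcp_pos: [0.4784, 0.1771, 0.1968]
ee_rot: [[0.707, -0.708, -0.0], [-0.708, -0.707, -0.0], [-0.0, 0.0, -1.0]]
wrist_force: [-0.3, -0.3, -0.3]
gripper_width: 0.226
gripper_force: 30.0
```

Request:
{"op": "drive_tool", "data": {"moves": [{"delta_pos":[-2,0,-2],"turn":0,"claw":0},{"delta_pos":[-4,0,-4],"turn":0,"claw":0},{"delta_pos":[-5,0,-5],"turn":0,"claw":0},{"delta_pos":[-5,0,-5],"turn":0,"claw":0},{"delta_pos":[0,0,0],"turn":0,"claw":0}]}}

```text
time_s: 30.48
tcp_pos: [0.4672, 0.189, 0.2138]
ee_rot: [[0.707, -0.707, 0.001], [-0.707, -0.707, 0.001], [0.0, -0.002, -1.0]]
wrist_force: [0.2, 0.3, -2.5]
gripper_width: 0.222
gripper_force: 30.0
```

```bash
python3 look.py 9
```

```text
(no output)
```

View pics/9.png

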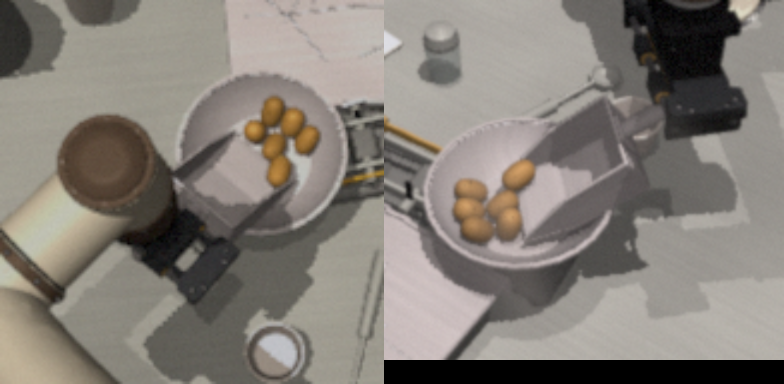

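The potatoes are on the dish in front of the lip. The scoop is empty and held, so I withdraw it up and back.

Request:
{"op": "drive_tool", "data": {"moves": [{"delta_pos":[-4,0,-5],"turn":0,"claw":0},{"delta_pos":[-5,0,-7],"turn":0,"claw":0},{"delta_pos":[-5,0,-8],"turn":0,"claw":0},{"delta_pos":[-5,0,-10],"turn":0,"claw":0},{"delta_pos":[-5,0,-10],"turn":0,"claw":0},{"delta_pos":[-5,0,-12],"turn":0,"claw":0},{"delta_pos":[-5,0,-15],"turn":0,"claw":0},{"delta_pos":[-5,0,-15],"turn":0,"claw":0},{"delta_pos":[-5,0,-10],"turn":0,"claw":0},{"delta_pos":[0,0,-5],"turn":0,"claw":0},{"delta_pos":[0,0,0],"turn":0,"claw":0}]}}

```text
time_s: 31.95
tcp_pos: [0.436, 0.2196, 0.3102]
ee_rot: [[0.707, -0.707, 0.0], [-0.707, -0.707, 0.0], [-0.0, -0.0, -1.0]]
wrist_force: [-0.1, -0.0, -1.9]
gripper_width: 0.221
gripper_force: 30.0
```

```bash
python3 look.py 10
python3 - <<'E'
from h import *
s=monitor.sense();t=s['tcp_pos'];X=s['ee_rot'][:,0];Y=s['ee_rot'][:,1];print(t,s['wrist_force'],s['time_s'])
P=world(dict(np.load('top.npz')));x,y,z=P[...,0],P[...,1],P[...,2]
m=(np.hypot(x-.588,y-.067)<.05)&(z>.05)&(z<.11);print('floor z',np.percentile(z[m],[5,20,50]))
for n in('top','scene'):
    P=world(dict(np.load(n+'.npz')));d=P-t-[0,0,.019];fx=d@X;fy=d@Y
    for lo in range(40,240,20):
        q=d[(abs(fy)<.06)&(fx>lo/1e3)&(fx<lo/1e3+.02)&(P[...,2]>.16)][:,2]
        if len(q):print(n,lo,len(q),np.percentile(q,[5,50,95]).round(3))
E
```

```text
[0.43583697 0.21932589 0.30948028] [ 0.82427103 -0.15595368 -1.40189486] 32.05
floor z [0.08087203 0.0832451  0.08689875]
top 40 290 [-0.051 -0.029  0.274]
top 60 257 [-0.091 -0.043 -0.015]
top 80 295 [-0.102 -0.094 -0.037]
top 100 285 [-0.115 -0.106 -0.05 ]
top 120 271 [-0.121 -0.116 -0.069]
top 140 268 [-0.126 -0.12  -0.093]
top 160 174 [-0.13  -0.122 -0.097]
top 180 10 [-0.11  -0.103 -0.102]
scene 40 698 [-0.078 -0.035  0.268]
scene 60 690 [-0.09  -0.062 -0.017]
scene 80 605 [-0.103 -0.08  -0.038]
scene 100 574 [-0.115 -0.095 -0.053]
scene 120 538 [-0.121 -0.109 -0.068]
scene 140 426 [-0.126 -0.12  -0.092]
scene 160 268 [-0.129 -0.118 -0.098]
scene 180 21 [-0.116 -0.108 -0.104]
```

View pics/10.png

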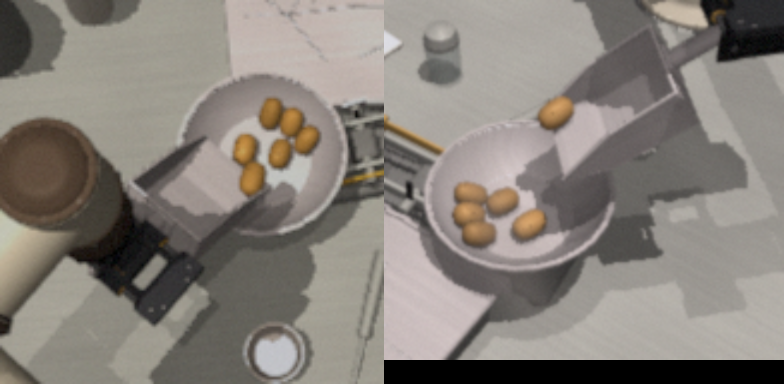

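The crops show five potatoes in the dish. The sixth, at (557,112) in the right crop, may still be on the lip, so I'll check the potatoes in 3D by colour.

```bash
cat > pot.py <<'E'
from h import *
def pots(n):
    c=cap(n);P=world(c);hsv=cv2.cvtColor(c['color'],cv2.COLOR_RGB2HSV)
    m=((hsv[...,0]>8)&(hsv[...,0]<22)&(hsv[...,1]>110)&(hsv[...,2]>60)&(np.hypot(P[...,0]-.52,P[...,1]-.12)<.25)).astype(np.uint8)
    k,l,st,_=cv2.connectedComponentsWithStats(m)
    for i in range(1,k):
        if st[i,4]>15: 
            q=P[l==i];print(n,st[i,4],np.median(q,0).round(3),'r',np.hypot(*(np.median(q,0)[:2]-[.588,.067])).round(3),'zmax',q[:,2].max().round(3))
pots('top');pots('scene')
E
python3 pot.py
```

```text
top 265 [0.628 0.028 0.114] r 0.056 zmax 0.126
top 205 [0.545 0.084 0.222] r 0.046 zmax 0.236
top 85 [0.587 0.045 0.111] r 0.022 zmax 0.119
top 41 [ 0.555 -0.064  0.078] r 0.135 zmax 0.086
scene 19 [0.447 0.187 0.396] r 0.185 zmax 0.4
scene 21 [0.488 0.227 0.397] r 0.188 zmax 0.4
scene 185 [0.537 0.085 0.225] r 0.054 zmax 0.234
scene 57 [ 0.56 -0.1   0.08] r 0.169 zmax 0.089
scene 320 [0.638 0.032 0.115] r 0.061 zmax 0.124
scene 75 [0.592 0.051 0.112] r 0.016 zmax 0.116
scene 138 [0.605 0.097 0.111] r 0.034 zmax 0.118
```

Request:
{"op": "drive_tool", "data": {"moves": [{"delta_pos":[8,0,0],"turn":0,"claw":0},{"delta_pos":[16,0,0],"turn":0,"claw":0},{"delta_pos":[20,0,0],"turn":0,"claw":0},{"delta_pos":[20,0,0],"turn":0,"claw":0},{"delta_pos":[18,0,0],"turn":0,"claw":0},{"delta_pos":[12,0,0],"turn":0,"claw":0.2},{"delta_pos":[6,0,0],"turn":0,"claw":0.218},{"delta_pos":[0,0,0],"turn":0,"claw":0.22},{"delta_pos":[0,0,0],"turn":0,"claw":0.221},{"delta_pos":[0,0,0],"turn":0,"claw":0.222},{"delta_pos":[0,0,0],"turn":0,"claw":0.223},{"delta_pos":[0,0,0],"turn":0,"claw":0.224}]}}

```text
time_s: 33.65
tcp_pos: [0.5066, 0.149, 0.3101]
ee_rot: [[0.707, -0.707, 0.0], [-0.707, -0.707, 0.0], [0.0, -0.0, -1.0]]
wrist_force: [0.6, 0.5, -2.4]
gripper_width: 0.227
gripper_force: 12.9
```

```bash
python3 pot.py
cat > lip.py <<'E'
from h import *
s=monitor.sense();t=s['tcp_pos'];X=s['ee_rot'][:,0];Y=s['ee_rot'][:,1];print(t.round(3),s['wrist_force'].round(1),s['time_s'])
for n in('top','scene'):
    P=world(dict(np.load(n+'.npz')));d=P-t-[0,0,.019];fx=d@X;fy=d@Y
    for lo in range(60,240,20):
        q=d[(abs(fy)<.045)&(fx>lo/1e3)&(fx<lo/1e3+.02)&(d[...,2]<.1)&(P[...,2]>.03)][:,2]
        if len(q):print(n,lo,len(q),np.percentile(q,[5,50,95]).round(3))
E
python3 lip.py
```

```text
top 102 [0.598 0.008 0.229] r 0.06 zmax 0.236
top 18 [0.59  0.004 0.113] r 0.063 zmax 0.209
top 47 [ 0.556 -0.065  0.076] r 0.136 zmax 0.088
scene 23 [0.517 0.118 0.397] r 0.088 zmax 0.402
scene 156 [0.606 0.015 0.227] r 0.055 zmax 0.235
scene 58 [ 0.56  -0.104  0.08 ] r 0.173 zmax 0.089
scene 159 [0.647 0.039 0.116] r 0.066 zmax 0.123
scene 125 [0.605 0.098 0.111] r 0.035 zmax 0.116
[0.507 0.149 0.31 ] [-0.2  0.5 -1.9] 33.75
top 60 92 [-0.245 -0.021 -0.014]
top 80 207 [-0.245 -0.098 -0.09 ]
top 100 205 [-0.245 -0.111 -0.104]
top 120 217 [-0.245 -0.119 -0.113]
top 140 234 [-0.243 -0.123 -0.099]
top 160 152 [-0.224 -0.126 -0.097]
top 180 59 [-0.232 -0.22  -0.106]
top 200 177 [-0.219 -0.201 -0.194]
top 220 28 [-0.295 -0.258 -0.197]
scene 60 473 [-0.246 -0.242 -0.017]
scene 80 387 [-0.246 -0.228 -0.094]
scene 100 408 [-0.246 -0.218 -0.107]
scene 120 461 [-0.246 -0.219 -0.116]
scene 140 527 [-0.245 -0.128 -0.099]
scene 160 491 [-0.227 -0.208 -0.099]
scene 180 334 [-0.262 -0.224 -0.117]
scene 200 371 [-0.263 -0.21  -0.196]
scene 220 202 [-0.264 -0.261 -0.257]
```

Request:
{"op": "drive_tool", "data": {"moves": [{"delta_pos":[-5,0,3],"turn":0,"claw":0.22},{"delta_pos":[-8,0,5],"turn":0,"claw":0.22},{"delta_pos":[-8,0,5],"turn":0,"claw":0.222},{"delta_pos":[-4,0,2],"turn":0,"claw":0.224},{"delta_pos":[0,0,0],"turn":0,"claw":0.225},{"delta_pos":[0,0,0],"turn":0,"claw":0.2255},{"delta_pos":[0,0,0],"turn":0,"claw":0.226},{"delta_pos":[0,0,0],"turn":0,"claw":0.2265},{"delta_pos":[0,0,0],"turn":0,"claw":0.227},{"delta_pos":[0,0,0],"turn":0,"claw":0.227}]}}

```text
time_s: 35.0
tcp_pos: [0.4891, 0.1664, 0.2951]
ee_rot: [[0.707, -0.707, 0.0], [-0.707, -0.707, -0.0], [0.0, -0.0, -1.0]]
wrist_force: [0.8, -0.7, -1.7]
gripper_width: 0.225
gripper_force: 7.3
```

```bash
python3 pot.py;python3 lip.py
```

```text
top 269 [0.627 0.028 0.115] r 0.056 zmax 0.127
top 29 [0.609 0.083 0.111] r 0.026 zmax 0.12
top 79 [0.593 0.051 0.11 ] r 0.017 zmax 0.123
top 98 [0.555 0.016 0.113] r 0.061 zmax 0.155
top 57 [ 0.558 -0.072  0.077] r 0.142 zmax 0.088
scene 21 [0.5   0.134 0.382] r 0.111 zmax 0.386
scene 56 [ 0.56  -0.102  0.08 ] r 0.171 zmax 0.088
scene 126 [0.562 0.025 0.112] r 0.05 zmax 0.119
scene 339 [0.638 0.033 0.115] r 0.061 zmax 0.124
scene 202 [0.604 0.082 0.11 ] r 0.022 zmax 0.117
[0.489 0.166 0.295] [-0.4  0.7 -2.1] 35.1
top 60 90 [-0.14  -0.134 -0.126]
top 80 179 [-0.226 -0.147 -0.139]
top 100 176 [-0.166 -0.158 -0.15 ]
top 120 106 [-0.208 -0.167 -0.162]
top 140 159 [-0.232 -0.215 -0.199]
top 160 173 [-0.232 -0.226 -0.201]
top 180 214 [-0.23  -0.202 -0.193]
top 200 155 [-0.22  -0.204 -0.192]
top 220 236 [-0.212 -0.195 -0.181]
scene 60 295 [-0.229 -0.212 -0.123]
scene 80 292 [-0.231 -0.155 -0.143]
scene 100 334 [-0.231 -0.163 -0.154]
scene 120 335 [-0.231 -0.206 -0.165]
scene 140 318 [-0.231 -0.211 -0.2  ]
scene 160 296 [-0.232 -0.224 -0.203]
scene 180 283 [-0.221 -0.201 -0.193]
scene 200 299 [-0.246 -0.207 -0.194]
scene 220 375 [-0.248 -0.198 -0.181]
```

All six are in the dish. Now I take the scoop away to the free counter.

Request:
{"op": "drive_tool", "data": {"moves": [{"delta_pos":[0,0,0],"turn":0,"claw":0},{"delta_pos":[0,0,0],"turn":0,"claw":0},{"delta_pos":[-3,0,-10],"turn":0,"claw":0},{"delta_pos":[-5,0,-20],"turn":0,"claw":0},{"delta_pos":[-12,0,-10],"turn":0,"claw":0},{"delta_pos":[-25,0,0],"turn":0,"claw":0},{"delta_pos":[-30,0,0],"turn":0,"claw":0},{"delta_pos":[-30,0,0],"turn":0,"claw":0},{"delta_pos":[-30,0,0],"turn":0,"claw":0},{"delta_pos":[-30,0,0],"turn":0,"claw":0},{"delta_pos":[-15,0,0],"turn":0,"claw":0},{"delta_pos":[-5,0,0],"turn":0,"claw":0}]}}

```text
time_s: 36.6
tcp_pos: [0.3577, 0.2979, 0.3353]
ee_rot: [[0.708, -0.706, 0.0], [-0.706, -0.708, 0.0], [-0.0, -0.0, -1.0]]
wrist_force: [0.0, -0.3, -1.4]
gripper_width: 0.226
gripper_force: 30.0
```

```bash
python3 pot.py;python3 lip.py
python3 - <<'E'
from h import *
P=world(dict(np.load('scene.npz')));x,y,z=P[...,0],P[...,1],P[...,2]
m=(np.hypot(x-.616,y+.202)<.015)&(z>.12);print('weight top',P[m].max(0))
P=world(dict(np.load('top.npz')));x,y,z=P[...,0],P[...,1],P[...,2]
m=(abs(np.hypot(x-.588,y-.067)-.1)<.012)&(z>.11)&(z<.17);print('rim',np.percentile(z[m],[50,90,98]))
E
```

```text
top 269 [0.629 0.028 0.114] r 0.056 zmax 0.124
top 84 [0.6  0.06 0.11] r 0.014 zmax 0.118
top 90 [0.599 0.095 0.112] r 0.03 zmax 0.119
top 54 [ 0.558 -0.074  0.077] r 0.144 zmax 0.091
top 93 [0.55  0.025 0.113] r 0.057 zmax 0.12
scene 18 [0.369 0.266 0.422] r 0.296 zmax 0.426
scene 21 [0.41  0.306 0.421] r 0.298 zmax 0.426
scene 55 [ 0.56  -0.102  0.08 ] r 0.171 zmax 0.089
scene 122 [0.557 0.031 0.112] r 0.047 zmax 0.118
scene 320 [0.639 0.033 0.115] r 0.061 zmax 0.124
scene 210 [0.605 0.097 0.111] r 0.034 zmax 0.117
[0.358 0.297 0.335] [ 1.6 -0.2 -2.3] 36.7
top 60 215 [-0.14  -0.129 -0.119]
top 80 208 [-0.153 -0.147 -0.139]
top 100 214 [-0.165 -0.158 -0.152]
top 120 105 [-0.171 -0.167 -0.162]
top 200 20 [-0.226 -0.223 -0.22 ]
top 220 158 [-0.249 -0.23  -0.22 ]
scene 60 211 [-0.141 -0.131 -0.122]
scene 80 218 [-0.154 -0.148 -0.142]
scene 100 263 [-0.165 -0.159 -0.154]
scene 120 115 [-0.17  -0.167 -0.163]
scene 200 51 [-0.224 -0.222 -0.22 ]
scene 220 330 [-0.251 -0.235 -0.222]
weight top [ 0.62410174 -0.18774533  0.15544429]
rim [0.12685726 0.13407657 0.13679658]
```

Request:
{"op": "drive_tool", "data": {"moves": [{"delta_pos":[0,0,15],"turn":0,"claw":0},{"delta_pos":[0,0,30],"turn":0,"claw":0},{"delta_pos":[0,0,35],"turn":0,"claw":0},{"delta_pos":[0,0,35],"turn":0,"claw":0},{"delta_pos":[0,0,30],"turn":0,"claw":0},{"delta_pos":[0,0,18],"turn":0,"claw":0.2},{"delta_pos":[0,0,8],"turn":0,"claw":0.222},{"delta_pos":[0,0,6],"turn":0,"claw":0.222},{"delta_pos":[-3,0,6],"turn":0,"claw":0.222},{"delta_pos":[-7,0,8],"turn":0,"claw":0.222},{"delta_pos":[-8,0,8],"turn":0,"claw":0.222},{"delta_pos":[0,0,0],"turn":0,"claw":0.222}]}}

```text
time_s: 38.2
tcp_pos: [0.3456, 0.3124, 0.1373]
ee_rot: [[0.708, -0.706, 0.002], [-0.706, -0.708, 0.004], [-0.001, -0.004, -1.0]]
wrist_force: [-4.1, 3.0, 4.0]
gripper_width: 0.226
gripper_force: 19.3
```

```bash
python3 pot.py >/dev/null;python3 lip.py
```

```text
[0.346 0.312 0.137] [-2.6  3.2  4.4] 38.3
top 60 195 [-0.118 -0.108 -0.085]
top 80 104 [-0.126 -0.12  -0.062]
top 100 16 [-0.123 -0.103 -0.074]
top 120 8 [-0.122 -0.111 -0.097]
top 220 28 [-0.029 -0.024 -0.019]
scene 60 191 [-0.119 -0.11  -0.101]
scene 80 77 [-0.126 -0.123 -0.119]
scene 220 65 [-0.027 -0.024 -0.022]
```

Request:
{"op": "drive_tool", "data": {"moves": [{"delta_pos":[-8,0,8],"turn":0,"claw":0.224},{"delta_pos":[-8,0,10],"turn":0,"claw":0.224},{"delta_pos":[-8,0,10],"turn":0,"claw":0.224},{"delta_pos":[-7,0,10],"turn":0,"claw":0.224},{"delta_pos":[-7,0,10],"turn":0,"claw":0.224},{"delta_pos":[-6,0,10],"turn":0,"claw":0.224},{"delta_pos":[0,0,0],"turn":0,"claw":0.224}]}}

```text
time_s: 39.17
tcp_pos: [0.3139, 0.3404, 0.0768]
ee_rot: [[0.707, -0.707, -0.001], [-0.707, -0.707, -0.003], [0.001, 0.003, -1.0]]
wrist_force: [0.9, -0.4, -0.4]
gripper_width: 0.229
gripper_force: 11.8
```

```bash
sed -i 's/>.03)/>.008)/' lip.py; python3 pot.py >/dev/null;python3 lip.py
```

```text
[0.314 0.341 0.078] [ 0.5  0.4 -1.3] 39.275
top 60 211 [-0.071 -0.063 -0.003]
top 80 176 [-0.079 -0.073 -0.067]
top 100 170 [-0.086 -0.08  -0.073]
top 120 93 [-0.088 -0.086 -0.081]
top 140 30 [-0.089 -0.088 -0.077]
top 160 22 [-0.089 -0.088 -0.086]
top 180 9 [-0.088 -0.088 -0.086]
top 220 2 [-0.089 -0.088 -0.087]
scene 60 254 [-0.071 -0.064 -0.004]
scene 80 176 [-0.078 -0.073 -0.068]
scene 100 177 [-0.086 -0.081 -0.077]
scene 120 85 [-0.088 -0.087 -0.084]
scene 140 6 [-0.089 -0.088 -0.087]
scene 160 1 [-0.088 -0.088 -0.088]
```

Request:
{"op": "drive_tool", "data": {"moves": [{"delta_pos":[-4,0,8],"turn":0,"claw":0.224},{"delta_pos":[-4,0,8],"turn":0,"claw":0.224},{"delta_pos":[-3,0,8],"turn":0,"claw":0.224},{"delta_pos":[-3,0,8],"turn":0,"claw":0.224},{"delta_pos":[-2,0,8],"turn":0,"claw":0.224},{"delta_pos":[-2,0,6],"turn":0,"claw":0.224},{"delta_pos":[0,0,2],"turn":0,"claw":0.224},{"delta_pos":[0,0,0],"turn":0,"claw":0.224}]}}

```text
time_s: 40.28
tcp_pos: [0.3018, 0.3538, 0.0299]
ee_rot: [[0.707, -0.707, -0.0], [-0.707, -0.707, -0.001], [0.0, 0.0, -1.0]]
wrist_force: [-0.7, 0.9, -0.6]
gripper_width: 0.223
gripper_force: 11.5
```

```bash
python3 pot.py >/dev/null;python3 lip.py
```

```text
[0.302 0.354 0.03 ] [-1.2  0.5  0.3] 40.375
top 60 128 [-0.041 -0.037  0.016]
top 80 75 [-0.041 -0.039 -0.035]
top 100 46 [-0.041 -0.039 -0.01 ]
top 120 26 [-0.041 -0.039 -0.019]
top 140 13 [-0.041 -0.04  -0.007]
top 160 46 [-0.041 -0.04  -0.034]
top 180 140 [-0.041 -0.038 -0.033]
top 200 99 [-0.039 -0.034 -0.029]
top 220 2 [-0.041 -0.04  -0.039]
scene 60 328 [-0.041 -0.014  0.015]
scene 80 45 [-0.041 -0.04  -0.039]
scene 100 27 [-0.041 -0.04  -0.039]
scene 120 6 [-0.041 -0.041 -0.04 ]
scene 140 1 [-0.04 -0.04 -0.04]
scene 160 53 [-0.041 -0.04  -0.038]
scene 180 186 [-0.04  -0.038 -0.034]
scene 200 109 [-0.037 -0.034 -0.031]
```

Request:
{"op": "drive_tool", "data": {"moves": [{"delta_pos":[0,0,2],"turn":0,"claw":0.226},{"delta_pos":[0,0,0],"turn":0,"claw":0.228},{"delta_pos":[0,0,0],"turn":0,"claw":0.24},{"delta_pos":[0,0,0],"turn":0,"claw":0.35},{"delta_pos":[0,0,0],"turn":0,"claw":0.5},{"delta_pos":[0,0,0],"turn":0,"claw":0.5},{"delta_pos":[0,0,-20],"turn":0,"claw":0.5},{"delta_pos":[0,0,-50],"turn":0,"claw":0.5},{"delta_pos":[0,0,-60],"turn":0,"claw":0.5},{"delta_pos":[-30,-20,-40],"turn":0,"claw":0.5},{"delta_pos":[0,0,0],"turn":0,"claw":0.5},{"delta_pos":[0,0,0],"turn":0,"claw":0.5}]}}

```text
time_s: 41.88
tcp_pos: [0.2941, 0.3883, 0.197]
ee_rot: [[0.707, -0.708, -0.001], [-0.708, -0.707, -0.002], [0.0, 0.002, -1.0]]
wrist_force: [0.4, -0.4, 0.1]
gripper_width: 0.498
gripper_force: 0.0
```

```bash
python3 pot.py
python3 - <<'E'
from h import *
s=monitor.sense();print(s['tcp_pos'],s['time_s'],s['gripper_force'])
X=np.array([.707,-.707,0]);Y=np.array([-.707,-.707,0])
P=world(dict(np.load('top.npz')));d=P-[.302,.354,0];fx=d@X;fy=d@Y
for lo in range(-60,240,20):
    q=P[(abs(fy)<.012)&(fx>lo/1e3)&(fx<lo/1e3+.02)&(P[...,2]<.1)][:,2]
    if len(q):print(lo,len(q),np.percentile(q,[50,90]).round(3))
P=world(dict(np.load('scene.npz')));x,y,z=P[...,0],P[...,1],P[...,2]
m=(np.hypot(x-.616,y+.202)<.02)&(z>.14);print('weight top',P[m].mean(0),P[m].max(0))
E
```

```text
top 269 [0.628 0.028 0.113] r 0.056 zmax 0.128
top 84 [0.6  0.06 0.11] r 0.014 zmax 0.122
top 91 [0.599 0.095 0.112] r 0.03 zmax 0.119
top 94 [0.549 0.025 0.113] r 0.057 zmax 0.122
top 24 [ 0.553 -0.05   0.078] r 0.122 zmax 0.088
scene 57 [ 0.56  -0.101  0.08 ] r 0.171 zmax 0.088
scene 125 [0.557 0.031 0.112] r 0.047 zmax 0.12
scene 324 [0.639 0.034 0.115] r 0.061 zmax 0.124
scene 66 [0.602 0.069 0.111] r 0.015 zmax 0.115
scene 138 [0.607 0.102 0.111] r 0.04 zmax 0.117
[0.2942414  0.3878174  0.19643425] 41.975 0.0
-40 21 [0.05  0.056]
-20 54 [0.051 0.055]
0 52 [0.052 0.055]
20 54 [0.052 0.057]
40 47 [0.053 0.058]
60 58 [0.004 0.055]
80 47 [0.003 0.007]
100 47 [0.004 0.007]
120 45 [0.002 0.007]
140 47 [0.003 0.006]
160 46 [0.006 0.01 ]
180 44 [0.013 0.018]
200 44 [0.014 0.021]
220 46 [-0.     0.004]
weight top [ 0.61247562 -0.19784171  0.14799962] [ 0.62046736 -0.18924296  0.15497553]
```

The scoop stands level on the counter, with all six potatoes in the lowered dish and the weight upright on the plate. Handing in.

```bash
python3 -c "
from station import ticket
print(ticket.finish_job())"
```

```text
the job is handed in; nothing more can be done
None
```

I handed the job in at about 42 s: the last images showed the 100 g weight upright on the plate, all six potatoes in the lowered dish, and the empty scoop standing level on the counter; no verdict came back.

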